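# Load the shaker tray and hook its retaining spring with the puller

## Task

Load the shaker: stand every sample jar upright in a bay of its own in the tray and press its cap down until it is fully home. Then take the spring puller from its cradle, draw the retaining spring out with it by the pull ring (never touch the spring with your fingers) and hook the spring onto the anchor post; finally lay the puller back in its cradle as you found it. Do not disturb the other things on the bench.

Things in the scene. Friction and masses are not known exactly. Their poses are not given: they have to be found in the camera images.
- shaker: Low orbital shaker, fixed to the bench, white base with an aluminium tray 220 (x) x 360 (y) mm on top; origin on the bench under the tray's centre, z up. Tray surface at z = 65 mm. Towards its +x side (centre line x = +30 mm) four square bays in a row along y, bounded by ribs 12 mm high; the retaining spring runs in front of them along the line x = -60 mm.
- bay0 (a point): Centre of the floor of a bay (74 mm square inside, ribs 12 mm high, floor 65 mm above the bench), at y = 126 mm of the shaker; axes as the shaker's. Any jar may go in any bay.
- bay1 (a point): Centre of the floor of a bay (74 mm square inside, ribs 12 mm high, floor 65 mm above the bench), at y = 42 mm of the shaker; axes as the shaker's. Any jar may go in any bay.
- bay2 (a point): Centre of the floor of a bay (74 mm square inside, ribs 12 mm high, floor 65 mm above the bench), at y = -42 mm of the shaker; axes as the shaker's. Any jar may go in any bay.
- bay3 (a point): Centre of the floor of a bay (74 mm square inside, ribs 12 mm high, floor 65 mm above the bench), at y = -126 mm of the shaker; axes as the shaker's. Any jar may go in any bay.
- jar_a_mid (a point): Loose glass sample jar (may be absent), 60 mm in diameter, about 0.25 kg, standing upright; this point is on its axis 50 mm above its underside, z up. Glass wall from 0 to 63 mm high, then a blue push-on cap 55 mm in diameter whose top is 78 mm above the underside when home and up to 86 mm when raised.
- jar_b_mid (a point): Loose glass sample jar (may be absent), 60 mm in diameter, about 0.25 kg, standing upright; this point is on its axis 50 mm above its underside, z up. Glass wall from 0 to 63 mm high, then a blue push-on cap 55 mm in diameter whose top is 78 mm above the underside when home and up to 86 mm when raised.
- jar_c_mid (a point): Loose glass sample jar (may be absent), 60 mm in diameter, about 0.25 kg, standing upright; this point is on its axis 50 mm above its underside, z up. Glass wall from 0 to 63 mm high, then a blue push-on cap 55 mm in diameter whose top is 78 mm above the underside when home and up to 86 mm when raised.
- jar_d_mid (a point): Loose glass sample jar (may be absent), 60 mm in diameter, about 0.25 kg, standing upright; this point is on its axis 50 mm above its underside, z up. Glass wall from 0 to 63 mm high, then a blue push-on cap 55 mm in diameter whose top is 78 mm above the underside when home and up to 86 mm when raised.
- cap_a (a joint): Cap of jar a (absent with it): how far it stands up above home, m; 0 = fully home, 0.008 at most. It stays where it is left; pushing it down takes about 5 N, and it stops firmly at home.
- cap_b (a joint): Cap of jar b (absent with it): how far it stands up above home, m; 0 = fully home, 0.008 at most. It stays where it is left; pushing it down takes about 5 N, and it stops firmly at home.
- cap_c (a joint): Cap of jar c (absent with it): how far it stands up above home, m; 0 = fully home, 0.008 at most. It stays where it is left; pushing it down takes about 5 N, and it stops firmly at home.
- cap_d (a joint): Cap of jar d (absent with it): how far it stands up above home, m; 0 = fully home, 0.008 at most. It stays where it is left; pushing it down takes about 5 N, and it stops firmly at home.
- puller: Spring puller, loose, 0.16 kg, lying level in its cradle; origin at the centre of its wooden handle (110 mm long, 24 x 24 mm). x points from the handle to the hook end, z up: a 10 mm thick steel shank leaves the handle's end and runs along the handle's axis to x = 125 mm, where a straight pin 8 mm in diameter points down to z = -40 mm.
- cradle_seat (a point): Centre of the handle when the puller is home, 60 mm above the bench, x from handle to hook end, z up. The fixed black cradle has two U rests 16 mm long: at x = -45 mm for the handle (34 mm wide inside, floor 48 mm high, cheeks to 66 mm), at x = +78 mm for the shank (24 mm wide, floor 55 mm, cheeks to 73 mm). Between them only an 8 mm base plate.
- pivot (a point): Fixed end of the retaining spring, on a pin at the +y end of the tray front, 110 mm above the bench. The spring swings level about it and cannot move up or down; x points along the spring from here to its hook, y towards the side from which the post enters the hook, z up.
- spring_swing (a joint): Swing of the spring about the pivot, rad: 0 = it points straight at the post; positive = swung away from the jars, to the tray's outer (-x) side. It stays where it is left; light friction.
- spring_hook (a joint): Stretch of the spring, m, 0 (slack, as found) to 0.08; pull = 1.35 N + 90 N per m of stretch. About 0.048 when it sits on the post.
- pull_ring (a point): Centre of the level pull ring (about 19 mm clear inside, steel wire 6 mm thick) at the very end of the spring's hook, 223 mm plus the stretch from the pivot, 110 mm above the bench; axes as the pivot's.
- hook_seat (a point): Centre of the post when hooked: 202 mm plus the stretch from the pivot, 110 mm up; axes as the pivot's. The hook is a level J of 6 mm wire: side bar at y = -10 mm, end bar across at 210 mm plus the stretch, lip at y = +10 mm back to 192 mm plus the stretch. The mouth, on the +y side, runs from the lip back to about 160 mm plus the stretch.
- post (a point): The anchor post, 10 mm in diameter, upright on the tray, 250 mm from the pivot; this point is on its axis at the spring's height (110 mm above the bench); the post's top is 17 mm higher. To hook: draw the spring out beside it (swung clear) to a stretch of 0.066 to 0.075, swing in to 0, let it go back.
- blue_cap: Bystander: loose blue screw cap, 44 mm in diameter, 24 mm high, origin under its centre; leave it alone.
- beaker: Bystander: glass beaker, 64 mm in diameter, 75 mm high, origin under its centre; leave it alone.
- vial: Bystander: small amber vial, 38 mm in diameter, 70 mm high, origin under its centre; leave it alone.

How it is judged:
By the outcome, as a careful person would: the job done as asked, in the order asked, and still so for the second after the job is handed in, with the robot touching nothing.
Of jar_a, jar_b, jar_c, jar_d only 3 to 4 are there at a start; the rules pass over those that are not, and their reading is None.
At some moment in a run one of jar_a, jar_b, jar_c, jar_d may be knocked a few centimetres aside while the robot is not near it.
It also fails if it takes over 210 s, if anything falls off the work surface, if the arm or the gripper's body presses on something with over 40 N, if the wrist force passes 120 N, or if a joint passes its speed limit or range.

## Robot

A 7-joint arm with a two-finger parallel gripper is mounted at the origin on the work surface. World frame = base frame: x ahead of the robot, y to its left, z up, the work surface at z = 0. Lengths are in mm, angles in rad, forces in N, time in s.
With the tool pointing down it reaches from about 400 to 875 mm from the base axis. Payload 4.4 kg.
Tool frame: the origin (TCP) lies between the finger pads; the fingertips stand 17 mm ahead of it and the grasp point (between the pads) lies 2 mm behind it (env.nose_length is the z of the fingertips in the tool frame, in mm); z points along the fingers, y is the line along which they close (so a half turn about z gives the same grasp; the last joint's range is limited). The gripper opens to 85 mm and grips with 20 to 120 N. Pads are 22 mm wide; open, the fingers measure 114 mm over their backs; the gripper's body (76 mm by 85 mm) begins 54 mm behind the grasp point. The pads swing forward as they close: fully open they stand 13 mm farther back than shut.
Start: joints at [-1.415, 0.628, 0.038, 1.517, -0.027, 0.996, -0.02], TCP at [142.966, 634.097, 248.313] pointing down, gripper open.
Joint ranges: [-3.06, 3.06], [-0.37, 2.12], [-1.25, 1.32], [0.18, 2.47], [-1.1, 4.24], [0.23, 1.98], [-2.94, 2.94]. Speed limits (rad/s): [2.57, 2.57, 3.14, 3.14, 3.14, 3.14, 3.14].

## Interface

Orientations are given as a rotation vector (axis times angle).
In Python, from workcell import env, imaging gives the robot as it stands. The module is installed in compiled form; this text tells all that it offers.
- The arm moves only by the tool jog_arm, never from a script. Its argument "deltas" is a list of rows, each an object of numbers: "tx", "ty", "tz": the shift along the tool's x, y, z in m; "yaw": the turn about the tool's z in rad. In form: [{"tx": .., "ty": .., "tz": .., "yaw": ..}, ...]. A call has 1 to 10 rows; each row is the pose to reach, as a shift and turn from the pose commanded when the call began, along the tool's axes at that moment; what a row does not reach only later rows make up. A row lasts 1/12 s, in which the tool goes at most 41.7 mm and 7.16 degrees, less where a joint would pass 70% of its speed; a pose out of reach is approached as far as the arm can. A call with a gripper value outside its range is refused whole. "grip" is the closure in counts, from 0 (fully open) to 255 (shut), set as the call begins (left out, the last holds). The fingers move at their own pace and stop on an object; "squeeze" is the grip in N (left out, the last holds). Time passes only in rows, so rows that repeat a pose let the fingers close. It gives the time, the measured TCP pose, the force, the opening and the grip force at its end, in the units of the state.
- env.sense(): the state, without advancing time (a new reading comes with each control period).
- imaging.grab_frame(name): name is "side" or "top" or "wrist"; returns (picture, depth): 480x640x3 uint8, red, green, blue; 480x640 float32, mm along the optical axis (not along the pixel's ray), 0 where there is no reading.
- imaging.camera_model(name): a dict with "fov_y" (degrees; the focal length in pixels is half the picture's height over the tangent of half this angle, whatever the lens; pixels are square), "cx", "cy" (the principal point, pixels), "extrinsics" (4x4, takes a point from world to camera coordinates). Camera axes: x right, y down, z forward; pixel columns grow to the right and rows downward; lengths in mm; the calibration is good to about 2 mm. A picture is of the moment at which its call begins: read the wrist's pose just before it. camera_model takes no time and is no camera call; for the wrist camera it gives the pose at the moment of the call.
- env.finish_job(): hands the job in; it is judged then, once.
The state is a dict: "time": time; "joints": joint angles; "qd": joint speeds; "tau": joint torques, N m; "tcp_pos": TCP position; "ee_rot": TCP orientation; "wrist_force": force on the tool from outside, world axes, zero at the start; "ft_torque": the same for the moment, N m; "finger_gap": finger opening in mm; "gripper_force": force on a finger pad.
Only numpy, scipy, OpenCV 4.12 (cv2) and the standard library are available. Lean on these libraries where they do the work, as an engineer would, in place of code of your own. Each camera call takes 0.05 s, during which the arm holds its last target. There are 200 camera calls.

## Working session

There is one attempt and no reset: what is moved stays moved. The work goes in short steps, Python scripts to look and compute and a tool call to move; the robot and the scene stay as the last step left them, time stands still between calls to the robot, and variables do not carry over. Pictures are saved under pics/ and viewed, at most 15 in all, crops included, and the job is handed in when it is done.

Besides the shell and the picture viewer there is one more tool, called as a command line: name --argument value ..., lists and objects as JSON in quotes. jog_arm: Moves the arm, as the interface text tells. Its arguments: {"type":"object","properties":{"deltas":{"type":"array","items":{"type":"object","properties":{"tx":{"type":"number"},"ty":{"type":"number"},"tz":{"type":"number"},"yaw":{"type":"number"}}}},"grip":{"type":"number"},"squeeze":{"type":"number"}},"required":["deltas"]}

```bash
mkdir -p pics; cat > h.py <<'E'
import numpy as np, cv2
from workcell import env, imaging
from scipy.spatial.transform import Rotation as R
def cloud(name):
    m=imaging.camera_model(name); p,d=imaging.grab_frame(name)
    f=240/np.tan(np.radians(m['fov_y'])/2)
    v,u=np.mgrid[0:480,0:640]
    c=np.stack([(u-m['cx'])/f*d,(v-m['cy'])/f*d,d],-1)
    E=np.array(m['extrinsics']); w=(c-E[:3,3])@E[:3,:3]
    w[d==0]=np.nan
    return p,w
def save(n,p): cv2.imwrite('pics/'+n,p[:,:,::-1])
def tool():
    s=env.sense(); return np.array(s['tcp_pos']),R.from_rotvec(s['ee_rot']).as_matrix(),s
E
python3 - <<'E'
from h import *
for n in ('top','side'):
    p,w=cloud(n); save(n+'1.png',p); np.save(n+'1.npy',w); print(n,imaging.camera_model(n))
t,r,s=tool(); print(t,r.round(3),s)
E
```

```text
top {'fov_y': 56.004332959226275, 'cx': 322.64323977963966, 'cy': 243.00294123064666, 'extrinsics': array([[ 8.13836881e-03, -9.99857268e-01,  1.48057744e-02,
        -2.60027674e+01],
       [-9.94433341e-01, -9.64793769e-03, -1.04924963e-01,
         5.25233856e+02],
       [ 1.05052832e-01, -1.38694377e-02, -9.94369922e-01,
         1.11610986e+03],
       [ 0.00000000e+00,  0.00000000e+00,  0.00000000e+00,
         1.00000000e+00]])}
side {'fov_y': 53.20216049150708, 'cx': 327.2241906050539, 'cy': 243.6055909886999, 'extrinsics': array([[ 9.00029432e-01, -4.35493954e-01,  1.70891176e-02,
        -4.54989859e+02],
       [-3.20573907e-01, -6.88071157e-01, -6.50991899e-01,
         2.07167143e+02],
       [ 2.95261565e-01,  5.80433544e-01, -7.58892291e-01,
         1.18094550e+03],
       [ 0.00000000e+00,  0.00000000e+00,  0.00000000e+00,
         1.00000000e+00]])}
[142.81877451 633.5703921  247.47707929] [[-0.976  0.22  -0.   ]
 [ 0.22   0.976 -0.002]
 [-0.    -0.002 -1.   ]] {'time': 0.1, 'joints': array([-1.41482728,  0.6292531 ,  0.03843521,  1.51828083, -0.02700046,
        0.99628106, -0.02001476]), 'qd': array([ 8.59943183e-04, -2.04494879e-03, -2.19615288e-03, -2.48411103e-03,
       -1.97505441e-03,  7.86270923e-04,  1.47788524e-05]), 'tau': array([ 2.85441347e-03, -5.64540982e+01,  1.23042226e+00, -1.93978429e+01,
        1.12351414e-02,  5.30823876e-03,  5.47923818e-06]), 'tcp_pos': array([142.81877451, 633.5703921 , 247.47707929]), 'ee_rot': array([-3.47632649e-01, -3.12212018e+00,  2.66313332e-03]), 'wrist_force': array([ 0.54777192, -1.00539501, -0.24471198]), 'ft_torque': array([-0.0322812 ,  0.02721382, -0.01139933]), 'gripper_force': 0.0, 'finger_gap': 85.50148398180943}
```

View pics/top1.png

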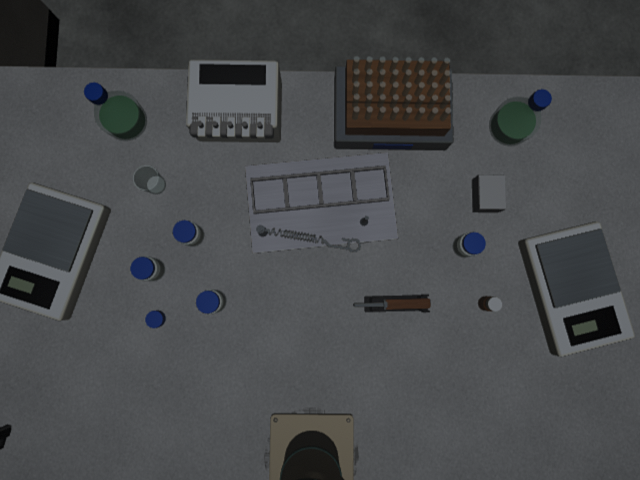

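View pics/side1.png

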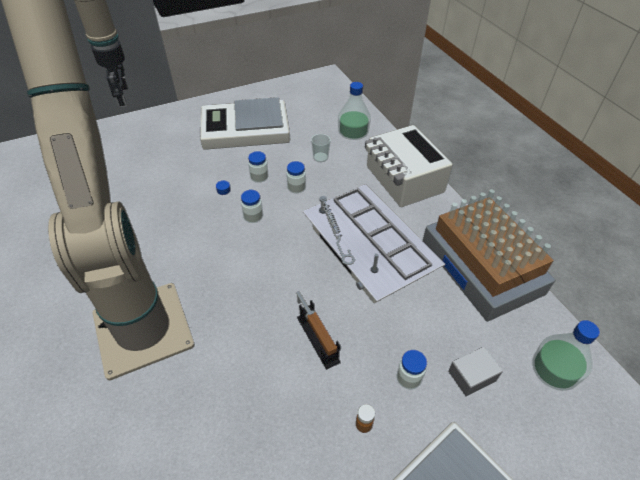

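The top view shows four jars with blue caps at (186,232), (145,268), (209,301) and (472,244). The loose blue cap is at (155,319), the beaker at (148,180) and the vial at (490,304). The tray is centred near (322,203), with the pivot at (262,231), ring (354,244), post (364,220), and the puller in its cradle at (395,303) with its hook to the left. The side view agrees.

```bash
cat > m.py <<'E'
from h import *
def jars(p,w):
    hsv=cv2.cvtColor(p,cv2.COLOR_RGB2HSV)
    m=((hsv[...,0]>105)&(hsv[...,0]<130)&(hsv[...,1]>150)&(hsv[...,2]>50)).astype(np.uint8)
    n,l,s,c=cv2.connectedComponentsWithStats(m); out=[]
    for i in range(1,n):
        if s[i,4]<60: continue
        q=w[l==i]; q=q[~np.isnan(q[:,0])]
        if len(q)<30: continue
        z=np.percentile(q[:,2],85); t=q[abs(q[:,2]-np.median(q[:,2][q[:,2]>z-6]))<6]
        (cx,cy),rad=cv2.minEnclosingCircle(t[:,:2].astype(np.float32))
        out.append((c[i].round(),np.round([cx,cy,rad,np.median(t[:,2])],1),t[:,:2].mean(0).round(1)))
    return out
E
python3 - <<'E'
from m import *
for n in ('top','side'):
    p=cv2.imread(f'pics/{n}1.png')[:,:,::-1].copy(); w=np.load(n+'1.npy')
    print(n)
    for o in jars(p,w): print(*o)
    # tray
    sel=(w[...,2]>57)&(w[...,2]<72)&(w[...,0]>380)&(w[...,0]<720)&(abs(w[...,1]+20)<230)
    mm=cv2.morphologyEx(sel.astype(np.uint8),cv2.MORPH_OPEN,np.ones((5,5)))
    k,l,s,c=cv2.connectedComponentsWithStats(mm); i=1+s[1:,4].argmax()
    q=w[l==i]; print('tray',cv2.minAreaRect(q[:,:2].astype(np.float32)),np.median(q[:,2]))
    # puller wood
    hsv=cv2.cvtColor(p,cv2.COLOR_RGB2HSV)
    x,y,z=w[...,0],w[...,1],w[...,2]
    reg=(x>300)&(x<430)&(y>-330)&(y<-60)
    wood=reg&(z>60)&(z<80)&(hsv[...,1]>90)&(hsv[...,0]<20)
    print('wood',cv2.minAreaRect(w[wood][:,:2].astype(np.float32)),np.median(z[wood]),wood.sum())
    sh=reg&(z>50)&(z<85)&~wood
    print('other',w[sh][:,:2].min(0),w[sh][:,:2].max(0))
    reg=(x>380)&(x<600)&(y>-200)&(y<190)&(z>85)&(z<150)
    np.set_printoptions(suppress=True,precision=0)
    for a in ((reg&(z>115)),):
        kk,ll,ss,cc=cv2.connectedComponentsWithStats(a.astype(np.uint8))
        for j in range(1,kk):
            if ss[j,4]>3: print('hi',cc[j],w[ll==j].mean(0),w[ll==j].max(0),ss[j,4])
    kk,ll,ss,cc=cv2.connectedComponentsWithStats(reg.astype(np.uint8))
    for j in range(1,kk):
        if ss[j,4]>3: print('sp',cc[j],w[ll==j].mean(0),w[ll==j].min(0),w[ll==j].max(0),ss[j,4])
E
```

```text
top
[93. 91.] [848.1 500.9  21.5 183.1] [848.1 500.6]
[542.  98.] [ 847.1 -517.9   21.8  182.2] [ 847.4 -517.5]
[184. 231.] [544.9 313.8  26.6  84.8] [545.1 313.5]
[474. 243.] [ 522.8 -386.8   26.2   83.8] [ 523.3 -386.9]
[142. 268.] [455.7 410.8  26.7  83.2] [456.1 410.2]
[207. 302.] [377.1 251.8  26.3  83.9] [377.4 251.6]
[154. 319.] [333.  396.1  21.1  24.3] [332.1 396.2]
tray ((562.215087890625, -22.070465087890625), (97.84941864013672, 360.7857971191406), 6.064670085906982) 64.91349114217947
wood ((375.6739501953125, -227.10110473632812), (22.838510513305664, 103.94595336914062), 1.9355595111846924) 71.71035341540038 408
other [ 355.26803332 -281.02447324] [396.9255115  -97.60539069]
hi [366. 218.] [ 574. -120.  126.] [ 579. -116.  128.] 16
hi [260. 229.] [546. 126. 117.] [555. 136. 120.] 28
hi [268. 231.] [542. 108. 119.] [548. 110. 122.] 12
hi [274. 232.] [542.  94. 119.] [550.  96. 123.] 10
hi [280. 233.] [538.  79. 118.] [543.  80. 121.] 8
hi [283. 234.] [537.  72. 119.] [543.  73. 123.] 9
hi [286. 234.] [537.  65. 119.] [544.  66. 122.] 10
hi [290. 235.] [535.  57. 118.] [5
[... 1142 characters left out ...]
2919921875, 368.9847717285156), 20.198646545410156) 63.937575247322016
wood ((375.4727783203125, -234.3620147705078), (24.10799789428711, 108.84044647216797), 3.8382961750030518) 70.36588646167235 426
other [ 357. -288.] [ 401. -102.]
hi [323. 197.] [549. 122. 116.] [555. 128. 117.] 12
hi [324. 202.] [544. 102. 118.] [549. 103. 120.] 4
hi [326. 206.] [543.  89. 116.] [549.  90. 118.] 5
hi [333. 220.] [535.  33. 117.] [545.  76. 121.] 70
hi [339. 235.] [526. -21. 117.] [533. -19. 118.] 7
hi [376. 256.] [ 576. -127.  123.] [ 582. -122.  129.] 21
sp [335. 229.] [529.   6. 112.] [ 498. -115.   86.] [558. 133. 121.] 408
sp [376. 260.] [ 575. -128.  109.] [ 571. -132.   85.] [ 582. -122.  129.] 52
```

```bash
cat >> h.py <<'E'
def go(x,y,z,head=None):
    "print jog deltas to bring TCP to world x,y,z (mm), heading of tool y (deg)"
    t,r,s=tool(); d=r.T@(np.array([x,y,z])-t)/1000
    h=np.degrees(np.arctan2(r[1,1],r[0,1])); yaw=0
    if head is not None: yaw=-np.radians((head-h+90)%180-90)
    print('tcp',t.round(1),'head',round(h,1),'F',np.round(s['wrist_force'],1),'gap',round(s['finger_gap'],1),'t',round(s['time'],1),'j7',round(s['joints'][6],2))
    print('tx %.4f ty %.4f tz %.4f yaw %.3f'%(*d,yaw))
E
python3 -c "
from h import *
go(470,330,330,6.3)"
```

```text
tcp [142.8 633.6 247.5] head 77.3 F [ 0.5 -1.  -0.2] gap 85.5 t 0.1 j7 -0.02
tx -0.3859 ty -0.2243 tz -0.0821 yaw 1.239
```

jog_arm --deltas '[{"tx": -0.386, "ty": -0.224, "tz": -0.082, "yaw": 1.239}, {"tx": -0.386, "ty": -0.224, "tz": -0.082, "yaw": 1.239}, {"tx": -0.386, "ty": -0.224, "tz": -0.082, "yaw": 1.239}, {"tx": -0.386, "ty": -0.224, "tz": -0.082, "yaw": 1.239}, {"tx": -0.386, "ty": -0.224, "tz": -0.082, "yaw": 1.239}, {"tx": -0.386, "ty": -0.224, "tz": -0.082, "yaw": 1.239}, {"tx": -0.386, "ty": -0.224, "tz": -0.082, "yaw": 1.239}, {"tx": -0.386, "ty": -0.224, "tz": -0.082, "yaw": 1.239}, {"tx": -0.386, "ty": -0.224, "tz": -0.082, "yaw": 1.239}, {"tx": -0.386, "ty": -0.224, "tz": -0.082, "yaw": 1.239}]'

```text
time: 0.93
tcp_pos: [444.4, 353.8, 323.8]
ee_rot: [-2.103, -2.334, 0.001]
wrist_force: [-0.0, 0.0, -0.0]
finger_gap: 85.5
gripper_force: 0.0
```

```bash
python3 - <<'E'
from m import *
go(470,330,330,6.3)
E
```

```text
tcp [444.4 353.8 323.8] head 6.0 F [-0.  0. -0.] gap 85.5 t 0.9 j7 -0.41
tx -0.0263 ty 0.0230 tz -0.0062 yaw -0.006
```

jog_arm --deltas '[{"tx": -0.026, "ty": 0.023, "tz": -0.006}, {"tx": -0.026, "ty": 0.023, "tz": -0.006}, {"tx": -0.026, "ty": 0.023, "tz": -0.006}]'

```text
invalid input
```

```bash
python3 - <<'E'
from m import *
go(470,330,330,6.3)
p,w=cloud('wrist'); save('w1.png',p)
for o in jars(p,w): print(*o)
E
```

```text
tcp [444.4 353.8 323.8] head 6.0 F [-0.  0. -0.] gap 85.5 t 0.9 j7 -0.41
tx -0.0263 ty 0.0230 tz -0.0062 yaw -0.006
[338. 132.] [456.7 408.5  26.8  83.7] [456.6 408.8]
[214. 130.] [333.1 394.1  21.6  24.6] [333.3 394.5]
[418. 244.] [545.8 312.1  26.9  85.3] [545.3 312.8]
[241. 286.] [378.3 249.7  26.9  84.6] [378.2 250.9]
```

View pics/w1.png

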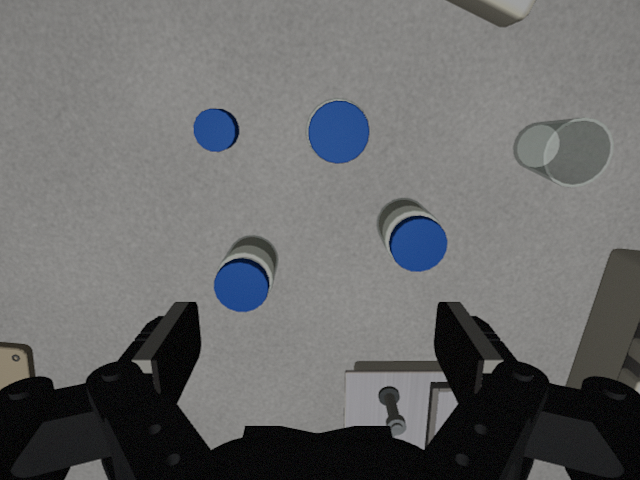

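The wrist view confirms the three left jars, with caps at (338,132), (418,244) and (241,286), and shows the tray corner and pivot at (390,397). Next I'll look at the tray.

jog_arm --deltas '[{"tx": -0.463, "ty": 0.0675, "tz": -0.076, "yaw": 0}, {"tx": -0.463, "ty": 0.0675, "tz": -0.076, "yaw": 0}, {"tx": -0.463, "ty": 0.0675, "tz": -0.076, "yaw": 0}, {"tx": -0.463, "ty": 0.0675, "tz": -0.076, "yaw": 0}, {"tx": -0.463, "ty": 0.0675, "tz": -0.076, "yaw": 0}, {"tx": -0.463, "ty": 0.0675, "tz": -0.076, "yaw": 0}, {"tx": -0.463, "ty": 0.0675, "tz": -0.076, "yaw": 0}, {"tx": -0.463, "ty": 0.0675, "tz": -0.076, "yaw": 0}, {"tx": -0.463, "ty": 0.0675, "tz": -0.076, "yaw": 0}, {"tx": -0.463, "ty": 0.0675, "tz": -0.076, "yaw": 0}]'

```text
time: 1.82
tcp_pos: [547.0, -44.1, 390.5]
ee_rot: [-2.094, -2.341, 0.0]
wrist_force: [0.9, 0.4, -0.8]
finger_gap: 85.3
gripper_force: 0.0
```

jog_arm --deltas '[{"tx": -0.06, "ty": 0.01, "tz": -0.006, "yaw": 0}, {"tx": -0.06, "ty": 0.01, "tz": -0.006, "yaw": 0}, {"tx": -0.06, "ty": 0.01, "tz": -0.006, "yaw": 0}, {"tx": -0.06, "ty": 0.01, "tz": -0.006, "yaw": 0}]'

```text
time: 2.15
tcp_pos: [563.4, -102.0, 395.9]
ee_rot: [-2.098, -2.337, 0.001]
wrist_force: [0.4, 0.7, -0.1]
finger_gap: 85.5
gripper_force: 0.0
```

```bash
python3 - <<'E'
from m import *
go(545.8,312.5,250,6.3)
p,w=cloud('wrist'); save('w2.png',p); np.save('w2.npy',w)
x,y,z=w[...,0],w[...,1],w[...,2]
reg=(x>380)&(x<720)&(y>-210)&(y<190)
np.set_printoptions(suppress=True,precision=1)
sel=reg&(z>60)&(z<69); q=w[sel]; print('tray',cv2.minAreaRect(q[:,:2].astype(np.float32)),np.median(q[:,2]))
sel=reg&(z>73)&(z<81); q=w[sel]; print('ribs',cv2.minAreaRect(q[:,:2].astype(np.float32)),np.median(q[:,2]),sel.sum())
a=reg&(z>88)&(z<150)
kk,ll,ss,cc=cv2.connectedComponentsWithStats(a.astype(np.uint8))
for j in range(1,kk):
    if ss[j,4]>10: print('sp',cc[j],w[ll==j].mean(0),w[ll==j].min(0),w[ll==j].max(0),ss[j,4])
E
```

```text
tcp [ 563.4 -102.   395.9] head 6.2 F [ 0.4  0.7 -0.1] gap 85.5 t 2.1 j7 0.46
tx 0.4140 ty 0.0272 tz 0.1459 yaw -0.002
tray ((550.1959228515625, -58.126251220703125), (342.0746765136719, 300.51287841796875), 0.48926153779029846) 65.73387572548955
ribs ((535.3978271484375, -62.80278015136719), (338.2746887207031, 267.23199462890625), 6.295280456542969) 77.57840809186905 6282
sp [289.8  88.2] [526.2 -16.1 113.8] [ 498.1 -112.6  101.9] [549.1  64.2 121.8] 2491
sp [328.7 204.9] [ 576.7 -122.7  117.2] [ 572.2 -128.8   88.2] [ 582.1 -119.2  129.8] 147
```

View pics/w2.png

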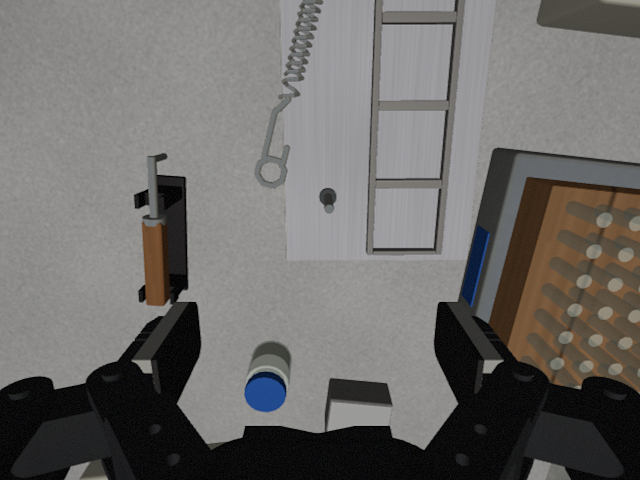

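The wrist view shows the transverse ribs at v≈252, 183, 105 and 17, and the post at (328,195). The ring is at (270,172) with its J hook above it, opening to the +x side. The puller lies along v 155–303, u≈157, and jar d's cap is at (266,393).

```bash
python3 - <<'E'
from h import *
np.set_printoptions(suppress=True,precision=1)
w=np.load('w2.npy'); p=cv2.imread('pics/w2.png')[:,:,::-1]
v,u=np.mgrid[0:480,0:640]; x,y,z=w[...,0],w[...,1],w[...,2]
rib=(u>355)&(u<475)&(v<265)&(z>73)&(z<81)
P=w[rib][:,:2]
best=None
for th in np.arange(3,9,.1):
    a=np.radians(th); xs=P@[np.cos(a),np.sin(a)]
    hist=np.histogram(xs,np.arange(500,760,2))[0]; sc=(hist.astype(float)**2).sum()
    if best is None or sc>best[0]: best=(sc,th)
th=best[1]; a=np.radians(th); print('theta',th)
ex=np.array([np.cos(a),np.sin(a)]); ey=np.array([-ex[1],ex[0]])
xs=P@ex; ys=P@ey
for nm,q in (('xs',xs),('ys',ys)):
    h,e=np.histogram(q,np.arange(q.min()//2*2,q.max()+2,2)); 
    print(nm,[(int(b),int(c)) for b,c in zip(e,h) if c>60])
post=(abs(u-328)<15)&(abs(v-200)<20)&(z>122); print('post',w[post].mean(0), w[post][:,:2].mean(0)@ex,w[post][:,:2].mean(0)@ey)
tr=(z>62)&(z<68)&(u>270)&(u<500)&(v<270)
q=w[tr][:,:2]; print('tray xs',np.percentile(q@ex,[.5,99.5]),'ys',np.percentile(q@ey,[.2,99]))
# ring
r=(abs(u-271)<18)&(abs(v-172)<18)&(z>100); q=w[r]; print('ringpts',q.mean(0),cv2.minEnclosingCircle(q[:,:2].astype(np.float32)))
# puller
hsv=cv2.cvtColor(p.copy(),cv2.COLOR_RGB2HSV)
wd=(u>135)&(u<190)&(v>150)&(v<310)&(z>66)&(z<80)&(hsv[...,1]>90)&(hsv[...,0]<20)
print('wood',cv2.minAreaRect(w[wd][:,:2].astype(np.float32)),np.median(z[wd]),w[wd].min(0),w[wd].max(0))
sh=(u>135)&(u<190)&(v>150)&(v<214)&(z>58)&(z<72)&(hsv[...,2]>60)
print('shank',cv2.minAreaRect(w[sh][:,:2].astype(np.float32)),np.median(z[sh]),sh.sum())
E
```

```text
theta 6.3000000000000025
xs [(606, 555), (608, 474), (610, 472), (612, 250), (614, 69), (616, 65), (618, 67), (620, 70), (622, 64), (624, 70), (626, 66), (628, 62), (630, 66), (632, 71), (634, 69), (636, 62), (638, 70), (640, 70), (642, 67), (644, 71), (646, 63), (648, 70), (650, 67), (652, 69), (654, 75), (658, 67), (660, 74), (662, 68), (664, 70), (666, 64), (670, 66), (672, 69), (674, 69), (676, 72), (678, 61), (680, 76), (682, 61), (684, 67), (686, 552), (688, 479), (690, 477), (692, 394)]
ys [(-254, 112), (-252, 186), (-176, 157), (-174, 138), (-172, 103), (-170, 157), (-168, 177), (-92, 158), (-90, 167), (-88, 166), (-86, 167), (-84, 167), (-10, 108), (-8, 227), (-6, 187), (-4, 187), (-2, 196), (0, 162)]
post [ 576.9 -124.   127.2] 559.8441361699579 -186.52922173542132
tray xs [511.3 729.7] ys [-266.6   12.6]
ringpts [515.3 -94.2 113. ] ((517.6239624023438, -94.1568603515625), 20.952320098876953)
wood ((380.22882080078125, -214.15701293945312), (29.552085876464844, 137.7521209716797), 2.3703298568725586) 72.27651978307964 [ 362.6 -283.1   66.1] [ 392.5 -146.    75. ]
shank ((370.0034484863281, -134.49606323242188), (19.914756774902344, 66.31368255615234), 0.6798117756843567) 64.74905086888128 480
```

jog_arm --deltas '[{"tx": 0.207, "ty": 0.014, "tz": 0.073, "yaw": 0}, {"tx": 0.207, "ty": 0.014, "tz": 0.073, "yaw": 0}, {"tx": 0.207, "ty": 0.014, "tz": 0.073, "yaw": 0}, {"tx": 0.207, "ty": 0.014, "tz": 0.073, "yaw": 0}, {"tx": 0.207, "ty": 0.014, "tz": 0.073, "yaw": 0}, {"tx": 0.414, "ty": 0.028, "tz": 0.146, "yaw": 0}, {"tx": 0.414, "ty": 0.028, "tz": 0.146, "yaw": 0}, {"tx": 0.414, "ty": 0.028, "tz": 0.146, "yaw": 0}, {"tx": 0.414, "ty": 0.028, "tz": 0.146, "yaw": 0}, {"tx": 0.414, "ty": 0.028, "tz": 0.146, "yaw": 0}]'

```text
time: 3.03
tcp_pos: [544.5, 296.0, 257.2]
ee_rot: [-2.09, -2.343, 0.0]
wrist_force: [0.5, 0.8, 0.2]
finger_gap: 85.5
gripper_force: 0.0
```

```bash
cat >> h.py <<'E'
O=np.array([626.1,-18.9]); a_=np.radians(6.3)
EX=np.array([np.cos(a_),np.sin(a_)]); EY=np.array([-EX[1],EX[0]])
def S(p): d=np.asarray(p)[:2]-O; return d@EX,d@EY
def W(xs,ys): return O+xs*EX+ys*EY
E
cat > c.py <<'E'
import sys
from m import *
a=[float(v) for v in sys.argv[1:]]
if len(a)>=3: go(*a[:3],a[3] if len(a)>3 else 6.3)
p,w=cloud('top')
for o in jars(p,w):
    if o[1][0]<800: print('jar',o[1][0]+1,o[1][1]-2,'z',o[1][3],'S',np.round(S([o[1][0]+1,o[1][1]-2])))
E
python3 c.py 545.8 312.5 43
```

```text
tcp [544.5 296.  257.2] head 6.5 F [0.5 0.8 0.2] gap 85.5 t 3.0 j7 -0.16
tx 0.0160 ty 0.0035 tz 0.2142 yaw 0.004
jar 545.8 311.6 z 84.7 S [-44. 337.]
jar 524.0 -389.3 z 83.9 S [-142. -357.]
jar 457.4 408.6 z 83.3 S [-121.  443.]
jar 377.9 249.6 z 83.9 S [-217.  294.]
jar 333.7 394.6 z 24.2 S [-245.  443.]
```

jog_arm --deltas '[{"tx": 0.016, "ty": 0.003, "tz": 0.04, "yaw": 0.004}, {"tx": 0.016, "ty": 0.003, "tz": 0.08, "yaw": 0.004}, {"tx": 0.016, "ty": 0.003, "tz": 0.12, "yaw": 0.004}, {"tx": 0.016, "ty": 0.003, "tz": 0.16, "yaw": 0.004}, {"tx": 0.016, "ty": 0.003, "tz": 0.19, "yaw": 0.004}, {"tx": 0.016, "ty": 0.003, "tz": 0.21, "yaw": 0.004}, {"tx": 0.016, "ty": 0.003, "tz": 0.214, "yaw": 0.004}, {"tx": 0.016, "ty": 0.003, "tz": 0.214, "yaw": 0.004}]'

```text
time: 3.75
tcp_pos: [545.9, 308.8, 42.7]
ee_rot: [-2.097, -2.337, 0.005]
wrist_force: [0.4, -0.5, 0.3]
finger_gap: 85.3
gripper_force: 0.0
```

jog_arm --deltas '[{"tx": 0, "ty": 0, "tz": 0, "yaw": 0}, {"tx": 0, "ty": 0, "tz": 0, "yaw": 0}, {"tx": 0, "ty": 0, "tz": 0, "yaw": 0}, {"tx": 0, "ty": 0, "tz": 0, "yaw": 0}, {"tx": 0, "ty": 0, "tz": 0, "yaw": 0}, {"tx": 0, "ty": 0, "tz": 0, "yaw": 0}, {"tx": 0, "ty": 0, "tz": 0, "yaw": 0}, {"tx": 0, "ty": 0, "tz": 0, "yaw": 0}]' --grip 255 --squeeze 35

```text
time: 4.42
tcp_pos: [548.9, 308.9, 46.3]
ee_rot: [-2.1, -2.336, -0.005]
wrist_force: [-2.5, 0.4, 7.3]
finger_gap: 58.9
gripper_force: 38.5
```

```bash
python3 -c "
from h import *
go(*W(30,126),240,6.3)"
```

```text
tcp [548.9 308.9  46.3] head 6.1 F [-2.5  0.4  7.3] gap 58.9 t 4.4 j7 -0.07
tx -0.2077 ty 0.0720 tz -0.1940 yaw -0.004
```

jog_arm --deltas '[{"tx": 0, "ty": 0, "tz": -0.04, "yaw": 0}, {"tx": 0, "ty": 0, "tz": -0.08, "yaw": 0}, {"tx": 0, "ty": 0, "tz": -0.12, "yaw": 0}, {"tx": -0.03, "ty": 0.01, "tz": -0.16, "yaw": 0}, {"tx": -0.07, "ty": 0.03, "tz": -0.19, "yaw": 0}, {"tx": -0.11, "ty": 0.05, "tz": -0.194, "yaw": 0}, {"tx": -0.15, "ty": 0.065, "tz": -0.194, "yaw": 0}, {"tx": -0.19, "ty": 0.072, "tz": -0.194, "yaw": 0}, {"tx": -0.211, "ty": 0.072, "tz": -0.194, "yaw": -0.004}, {"tx": -0.211, "ty": 0.072, "tz": -0.194, "yaw": -0.004}]'

```text
time: 5.25
tcp_pos: [644.4, 91.4, 240.1]
ee_rot: [2.106, 2.318, -0.006]
wrist_force: [0.2, -3.5, -3.1]
finger_gap: 59.1
gripper_force: 39.7
```

```bash
python3 -c "
from h import *
go(*W(30,123),112,6.3)"
```

```text
tcp [644.4  91.4 240.1] head 5.5 F [ 0.2 -3.5 -3.1] gap 59.1 t 5.2 j7 0.17
tx 0.0167 ty -0.0010 tz 0.1279 yaw -0.014
```

jog_arm --deltas '[{"tx": 0, "ty": 0, "tz": 0, "yaw": 0}, {"tx": 0, "ty": 0, "tz": 0, "yaw": 0}, {"tx": 0, "ty": 0, "tz": 0, "yaw": 0}]'

```text
time: 5.5
tcp_pos: [641.6, 107.8, 238.2]
ee_rot: [-2.092, -2.342, -0.002]
wrist_force: [1.0, 0.8, -1.9]
finger_gap: 58.8
gripper_force: 39.7
```

```bash
python3 -c "
from h import *
go(*W(30,123),112,6.3)"
```

```text
tcp [641.6 107.8 238.2] head 6.4 F [ 1.   0.8 -1.9] gap 58.8 t 5.5 j7 0.16
tx -0.0014 ty 0.0007 tz 0.1262 yaw 0.002
```

jog_arm --deltas '[{"tx": -0.001, "ty": 0.001, "tz": 0.03, "yaw": 0}, {"tx": -0.001, "ty": 0.001, "tz": 0.06, "yaw": 0}, {"tx": -0.001, "ty": 0.001, "tz": 0.09, "yaw": 0}, {"tx": -0.001, "ty": 0.001, "tz": 0.108, "yaw": 0}, {"tx": -0.001, "ty": 0.001, "tz": 0.115, "yaw": 0}, {"tx": -0.001, "ty": 0.001, "tz": 0.119, "yaw": 0}, {"tx": -0.001, "ty": 0.001, "tz": 0.122, "yaw": 0}, {"tx": -0.001, "ty": 0.001, "tz": 0.125, "yaw": 0}, {"tx": -0.001, "ty": 0.001, "tz": 0.126, "yaw": 0}, {"tx": -0.001, "ty": 0.001, "tz": 0.126, "yaw": 0}]'

```text
time: 6.33
tcp_pos: [643.7, 104.9, 112.9]
ee_rot: [2.095, 2.34, 0.002]
wrist_force: [0.5, -0.0, -2.0]
finger_gap: 58.7
gripper_force: 39.8
```

```bash
python3 -c "
from h import *
go(*W(30,123),112,6.3)"
```

```text
tcp [643.7 104.9 112.9] head 6.3 F [ 0.5 -0.  -2. ] gap 58.7 t 6.3 j7 0.22
tx 0.0018 ty -0.0011 tz 0.0009 yaw 0.000
```

jog_arm --deltas '[{"tx": 0, "ty": 0, "tz": 0.002, "yaw": 0}, {"tx": 0, "ty": 0, "tz": 0.002, "yaw": 0}, {"tx": 0, "ty": 0, "tz": 0.002, "yaw": 0}]'

```text
time: 6.58
tcp_pos: [644.0, 104.8, 111.4]
ee_rot: [2.095, 2.339, 0.003]
wrist_force: [-0.7, -0.1, 4.8]
finger_gap: 59.1
gripper_force: 40.2
```

jog_arm --deltas '[{"tx": 0, "ty": 0, "tz": 0, "yaw": 0}, {"tx": 0, "ty": 0, "tz": 0, "yaw": 0}, {"tx": 0, "ty": 0, "tz": 0, "yaw": 0}, {"tx": 0, "ty": 0, "tz": 0, "yaw": 0}, {"tx": 0, "ty": 0, "tz": 0, "yaw": 0}, {"tx": 0, "ty": 0, "tz": -0.025, "yaw": 0}, {"tx": 0, "ty": 0, "tz": -0.05, "yaw": 0}, {"tx": 0, "ty": 0, "tz": -0.08, "yaw": 0}, {"tx": 0.003, "ty": 0, "tz": -0.08, "yaw": 0}, {"tx": 0.003, "ty": 0, "tz": -0.08, "yaw": 0}]' --grip 0

```text
time: 7.42
tcp_pos: [644.1, 108.4, 192.1]
ee_rot: [2.094, 2.339, 0.006]
wrist_force: [-1.1, -0.8, -1.0]
finger_gap: 85.4
gripper_force: 0.0
```

jog_arm --deltas '[{"tx": 0, "ty": 0, "tz": 0, "yaw": 0}, {"tx": 0, "ty": 0, "tz": 0, "yaw": 0}, {"tx": 0, "ty": 0, "tz": 0, "yaw": 0}, {"tx": 0, "ty": 0, "tz": 0, "yaw": 0}, {"tx": 0, "ty": 0, "tz": 0, "yaw": 0}, {"tx": 0, "ty": 0, "tz": 0, "yaw": 0}, {"tx": 0, "ty": 0, "tz": 0, "yaw": 0}, {"tx": 0, "ty": 0, "tz": 0, "yaw": 0}, {"tx": 0, "ty": 0, "tz": 0, "yaw": 0}, {"tx": 0, "ty": 0, "tz": 0, "yaw": 0}]' --grip 255

```text
time: 8.25
tcp_pos: [642.9, 107.7, 190.1]
ee_rot: [2.096, 2.34, 0.0]
wrist_force: [1.0, 0.0, 0.8]
finger_gap: -0.1
gripper_force: 0.0
```

```bash
python3 - <<'E'
from m import *
go(*W(30,126),162,6.3)
p,w=cloud('wrist'); save('w3.png',p)
p,w=cloud('side')
for o in jars(p,w): print(*o,S(o[2]+[0,6]))
E
```

```text
tcp [642.9 107.7 190.1] head 6.3 F [1.  0.  0.8] gap -0.1 t 8.2 j7 0.18
tx 0.0020 ty -0.0006 tz 0.0281 yaw 0.000
[257. 158.] [455.6 404.1  28.3  80.6] [454.7 402.2] (np.float64(-123.4973834980324), np.float64(443.3291849959124))
[356. 184.] [641.1 104.3  27.5 147.9] [639.6 101.8] (np.float64(27.32181011388036), np.float64(124.45343985644216))
[222. 187.] [331.3 390.8  23.4  21.1] [331.  388.4] (np.float64(-247.96468718089451), np.float64(443.18665809259323))
[250. 197.] [378.6 245.8  28.4  81.9] [376.3 243. ] (np.float64(-218.89362473141287), np.float64(293.69377087698575))
[454. 272.] [ 779.1 -201.1   48.5   48.7] [ 778.  -204.4] (np.float64(131.28536029279914), np.float64(-195.08463335893452))
[586. 332.] [ 848.1 -522.8   22.   182.3] [ 846.1 -523.2] (np.float64(163.99080298347167), np.float64(-519.4322925433461))
[414. 362.] [ 524.6 -393.8   27.5   83.3] [ 522.8 -393.8] (np.float64(-143.15715406000675), np.float64(-355.33664213171085))
```

View pics/w3.png

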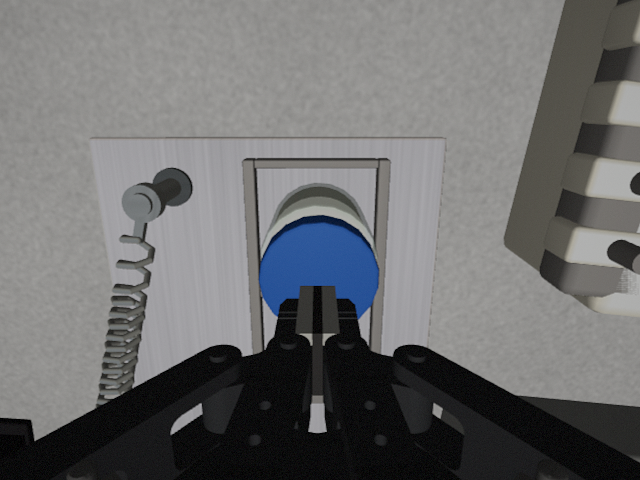

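The jar stands in bay 0, centred between the ribs (walls at u≈250 and 382, cap centre at u≈320). The closed fingertips are over the cap, so I'll press.

jog_arm --deltas '[{"tx": 0.002, "ty": -0.001, "tz": 0.01, "yaw": 0}, {"tx": 0.002, "ty": -0.001, "tz": 0.018, "yaw": 0}, {"tx": 0.002, "ty": -0.001, "tz": 0.024, "yaw": 0}, {"tx": 0.002, "ty": -0.001, "tz": 0.028, "yaw": 0}, {"tx": 0.002, "ty": -0.001, "tz": 0.032, "yaw": 0}, {"tx": 0.002, "ty": -0.001, "tz": 0.036, "yaw": 0}, {"tx": 0.002, "ty": -0.001, "tz": 0.038, "yaw": 0}, {"tx": 0.002, "ty": -0.001, "tz": 0.038, "yaw": 0}, {"tx": 0.002, "ty": -0.001, "tz": 0.038, "yaw": 0}]'

```text
time: 9.1
tcp_pos: [642.0, 110.0, 159.7]
ee_rot: [-2.095, -2.34, -0.007]
wrist_force: [-15.8, 0.1, 48.1]
finger_gap: -0.1
gripper_force: 23.8
```

```bash
python3 -c "
from h import *
go(*W(30,126),162,6.3)"
```

```text
tcp [642.  110.  159.7] head 6.3 F [-15.8   0.1  48.1] gap -0.1 t 9.1 j7 0.2
tx -0.0004 ty 0.0001 tz -0.0023 yaw 0.000
```

jog_arm --deltas '[{"tx": 0, "ty": 0, "tz": -0.02, "yaw": 0}, {"tx": 0, "ty": 0, "tz": -0.06, "yaw": 0}, {"tx": 0.01, "ty": -0.015, "tz": -0.1, "yaw": 0}, {"tx": 0.03, "ty": -0.04, "tz": -0.1, "yaw": 0}, {"tx": 0.05, "ty": -0.07, "tz": -0.1, "yaw": 0}, {"tx": 0.07, "ty": -0.1, "tz": -0.1, "yaw": 0}, {"tx": 0.09, "ty": -0.13, "tz": -0.1, "yaw": 0}, {"tx": 0.11, "ty": -0.16, "tz": -0.1, "yaw": 0}, {"tx": 0.13, "ty": -0.19, "tz": -0.1, "yaw": 0}, {"tx": 0.15, "ty": -0.22, "tz": -0.1, "yaw": 0}]' --grip 0

```text
time: 9.93
tcp_pos: [404.9, 234.9, 251.8]
ee_rot: [2.096, 2.34, -0.0]
wrist_force: [-0.2, 2.1, -0.2]
finger_gap: 85.3
gripper_force: 0.0
```

jog_arm --deltas '[{"tx": 0.018, "ty": -0.027, "tz": 0.0, "yaw": 0}, {"tx": 0.018, "ty": -0.027, "tz": 0.0, "yaw": 0}, {"tx": 0.018, "ty": -0.027, "tz": 0.0, "yaw": 0}, {"tx": 0.018, "ty": -0.027, "tz": 0.0, "yaw": 0}]'

```text
time: 10.27
tcp_pos: [378.6, 249.3, 252.2]
ee_rot: [2.095, 2.339, 0.001]
wrist_force: [0.1, -0.1, 0.5]
finger_gap: 85.5
gripper_force: 0.0
```

```bash
python3 c.py 378.2 250 43
```

```text
tcp [378.6 249.3 252.2] head 6.3 F [ 0.1 -0.1  0.5] gap 85.5 t 10.3 j7 -0.27
tx 0.0007 ty -0.0006 tz 0.2092 yaw -0.000
jar 642.9 107.6 z 143.0 S [ 31. 124.]
jar 524.2 -388.8 z 83.8 S [-142. -356.]
jar 456.6 408.4 z 83.2 S [-122.  443.]
jar 378.1 250.1 z 84.3 S [-217.  295.]
```

jog_arm --deltas '[{"tx": 0.0, "ty": 0, "tz": 0.035, "yaw": 0}, {"tx": 0.0, "ty": 0, "tz": 0.07, "yaw": 0}, {"tx": 0.0, "ty": 0, "tz": 0.105, "yaw": 0}, {"tx": 0.0, "ty": 0, "tz": 0.14, "yaw": 0}, {"tx": 0.0, "ty": 0, "tz": 0.17, "yaw": 0}, {"tx": 0.0, "ty": 0, "tz": 0.195, "yaw": 0}, {"tx": 0.0, "ty": 0, "tz": 0.208, "yaw": 0}, {"tx": 0.0, "ty": 0, "tz": 0.208, "yaw": 0}, {"tx": 0.0, "ty": 0, "tz": 0.208, "yaw": 0}]'

```text
time: 11.07
tcp_pos: [379.1, 248.3, 43.4]
ee_rot: [2.099, 2.336, -0.001]
wrist_force: [0.1, -0.1, -0.3]
finger_gap: 85.4
gripper_force: 0.0
```

jog_arm --deltas '[{"tx": 0, "ty": 0, "tz": 0, "yaw": 0}, {"tx": 0, "ty": 0, "tz": 0, "yaw": 0}, {"tx": 0, "ty": 0, "tz": 0, "yaw": 0}, {"tx": 0, "ty": 0, "tz": 0, "yaw": 0}, {"tx": 0, "ty": 0, "tz": 0, "yaw": 0}, {"tx": 0, "ty": 0, "tz": 0, "yaw": 0}, {"tx": 0, "ty": 0, "tz": 0, "yaw": 0}, {"tx": 0, "ty": 0, "tz": 0, "yaw": 0}]' --grip 255 --squeeze 35

```text
time: 11.73
tcp_pos: [378.8, 249.8, 45.4]
ee_rot: [2.096, 2.339, 0.005]
wrist_force: [-0.0, -1.4, 7.0]
finger_gap: 59.1
gripper_force: 37.8
```

jog_arm --deltas '[{"tx": 0, "ty": 0, "tz": -0.02, "yaw": 0}, {"tx": 0, "ty": 0, "tz": -0.05, "yaw": 0}, {"tx": 0, "ty": 0, "tz": -0.08, "yaw": 0}, {"tx": 0, "ty": 0, "tz": -0.11, "yaw": 0}, {"tx": 0, "ty": 0, "tz": -0.14, "yaw": 0}, {"tx": 0, "ty": 0, "tz": -0.17, "yaw": 0}, {"tx": 0, "ty": 0, "tz": -0.19, "yaw": 0}, {"tx": 0, "ty": 0, "tz": -0.2, "yaw": 0}, {"tx": 0, "ty": 0, "tz": -0.2, "yaw": 0}]'

```text
time: 12.48
tcp_pos: [378.6, 250.3, 246.6]
ee_rot: [2.095, 2.341, 0.009]
wrist_force: [-0.1, 0.1, -2.7]
finger_gap: 59.2
gripper_force: 39.6
```

```bash
python3 -c "
from h import *
go(*W(30,42),245,6.3)"
```

```text
tcp [378.6 250.3 246.6] head 6.3 F [-0.1  0.1 -2.7] gap 59.2 t 12.5 j7 -0.19
tx -0.2529 ty 0.2463 tz 0.0018 yaw 0.001
```

jog_arm --deltas '[{"tx": -0.01, "ty": 0.01, "tz": 0, "yaw": 0}, {"tx": -0.03, "ty": 0.03, "tz": 0, "yaw": 0}, {"tx": -0.055, "ty": 0.053, "tz": 0, "yaw": 0}, {"tx": -0.082, "ty": 0.08, "tz": 0, "yaw": 0}, {"tx": -0.109, "ty": 0.106, "tz": 0, "yaw": 0}, {"tx": -0.136, "ty": 0.132, "tz": 0, "yaw": 0}, {"tx": -0.163, "ty": 0.158, "tz": 0, "yaw": 0}, {"tx": -0.19, "ty": 0.185, "tz": 0, "yaw": 0}, {"tx": -0.213, "ty": 0.208, "tz": 0, "yaw": 0}, {"tx": -0.231, "ty": 0.225, "tz": 0, "yaw": 0}]'

```text
time: 13.32
tcp_pos: [628.0, 41.7, 242.6]
ee_rot: [2.098, 2.338, -0.002]
wrist_force: [1.1, 0.0, -1.7]
finger_gap: 59.2
gripper_force: 39.6
```

jog_arm --deltas '[{"tx": -0.012, "ty": 0.012, "tz": 0, "yaw": 0}, {"tx": -0.019, "ty": 0.019, "tz": 0, "yaw": 0}, {"tx": -0.022, "ty": 0.021, "tz": 0, "yaw": 0}, {"tx": -0.022, "ty": 0.021, "tz": 0.02, "yaw": 0}, {"tx": -0.022, "ty": 0.021, "tz": 0.045, "yaw": 0}, {"tx": -0.022, "ty": 0.021, "tz": 0.07, "yaw": 0}, {"tx": -0.022, "ty": 0.021, "tz": 0.09, "yaw": 0}, {"tx": -0.022, "ty": 0.021, "tz": 0.1, "yaw": 0}, {"tx": -0.022, "ty": 0.021, "tz": 0.1, "yaw": 0}, {"tx": -0.022, "ty": 0.021, "tz": 0.1, "yaw": 0}]'

```text
time: 14.15
tcp_pos: [649.6, 25.8, 144.1]
ee_rot: [-2.095, -2.34, 0.0]
wrist_force: [-0.8, 0.2, -1.7]
finger_gap: 59.2
gripper_force: 39.7
```

```bash
python3 -c "
from h import *
go(*W(30,42),110,6.3)"
```

```text
tcp [649.6  25.8 144.1] head 6.3 F [-0.8  0.2 -1.7] gap 59.2 t 14.2 j7 0.4
tx 0.0002 ty 0.0017 tz 0.0341 yaw 0.001
```

jog_arm --deltas '[{"tx": 0, "ty": 0.002, "tz": 0.012, "yaw": 0}, {"tx": 0, "ty": 0.002, "tz": 0.021, "yaw": 0}, {"tx": 0, "ty": 0.002, "tz": 0.027, "yaw": 0}, {"tx": 0, "ty": 0.002, "tz": 0.031, "yaw": 0}, {"tx": 0, "ty": 0.002, "tz": 0.034, "yaw": 0}, {"tx": 0, "ty": 0.002, "tz": 0.034, "yaw": 0}, {"tx": 0, "ty": 0.002, "tz": 0.034, "yaw": 0}]'

```text
time: 14.73
tcp_pos: [652.0, 25.2, 110.6]
ee_rot: [-2.096, -2.34, -0.0]
wrist_force: [-1.9, 0.3, 1.9]
finger_gap: 59.2
gripper_force: 39.8
```

jog_arm --deltas '[{"tx": 0, "ty": 0, "tz": 0, "yaw": 0}, {"tx": 0, "ty": 0, "tz": 0, "yaw": 0}, {"tx": 0, "ty": 0, "tz": 0, "yaw": 0}, {"tx": 0, "ty": 0, "tz": 0, "yaw": 0}, {"tx": 0, "ty": 0, "tz": 0, "yaw": 0}, {"tx": 0, "ty": 0, "tz": -0.025, "yaw": 0}, {"tx": 0, "ty": 0, "tz": -0.05, "yaw": 0}, {"tx": 0, "ty": 0, "tz": -0.08, "yaw": 0}, {"tx": 0.0, "ty": 0, "tz": -0.08, "yaw": 0}, {"tx": 0.0, "ty": 0, "tz": -0.08, "yaw": 0}]' --grip 0

```text
time: 15.57
tcp_pos: [653.3, 25.1, 192.1]
ee_rot: [2.094, 2.338, 0.005]
wrist_force: [-0.5, -0.9, -0.5]
finger_gap: 85.6
gripper_force: 0.0
```

jog_arm --deltas '[{"tx": 0, "ty": 0, "tz": 0, "yaw": 0}, {"tx": 0, "ty": 0, "tz": 0, "yaw": 0}, {"tx": 0, "ty": 0, "tz": 0, "yaw": 0}, {"tx": 0, "ty": 0, "tz": 0, "yaw": 0}, {"tx": 0, "ty": 0, "tz": 0, "yaw": 0}, {"tx": 0, "ty": 0, "tz": 0, "yaw": 0}, {"tx": 0, "ty": 0, "tz": 0, "yaw": 0}, {"tx": 0, "ty": 0, "tz": 0, "yaw": 0}, {"tx": 0, "ty": 0, "tz": 0, "yaw": 0}]' --grip 255

```text
time: 16.32
tcp_pos: [652.0, 25.2, 190.1]
ee_rot: [-2.096, -2.34, 0.0]
wrist_force: [-0.3, 0.4, 1.2]
finger_gap: -0.2
gripper_force: 0.0
```

```bash
python3 c.py 651.3 26.1 156.5
```

```text
tcp [652.   25.2 190.1] head 6.3 F [-0.3  0.4  1.2] gap -0.2 t 16.3 j7 0.37
tx 0.0009 ty -0.0006 tz 0.0336 yaw -0.000
jar 523.8 -388.3 z 83.8 S [-142. -356.]
jar 457.1 408.1 z 83.3 S [-121.  443.]
```

jog_arm --deltas '[{"tx": 0, "ty": 0, "tz": 0.01, "yaw": 0}, {"tx": 0, "ty": 0, "tz": 0.018, "yaw": 0}, {"tx": 0, "ty": 0, "tz": 0.023, "yaw": 0}, {"tx": 0, "ty": 0, "tz": 0.027, "yaw": 0}, {"tx": 0, "ty": 0, "tz": 0.031, "yaw": 0}, {"tx": 0, "ty": 0, "tz": 0.034, "yaw": 0}, {"tx": 0, "ty": 0, "tz": 0.035, "yaw": 0}, {"tx": 0, "ty": 0, "tz": 0.035, "yaw": 0}, {"tx": 0, "ty": 0, "tz": 0.035, "yaw": 0}]'

```text
time: 17.12
tcp_pos: [652.0, 25.3, 159.9]
ee_rot: [-2.096, -2.34, -0.004]
wrist_force: [-10.8, 1.2, 31.4]
finger_gap: 0.2
gripper_force: 15.5
```

jog_arm --deltas '[{"tx": 0, "ty": 0, "tz": -0.02, "yaw": 0}, {"tx": 0, "ty": 0, "tz": -0.06, "yaw": 0}, {"tx": 0.01, "ty": -0.005, "tz": -0.09, "yaw": 0}, {"tx": 0.04, "ty": -0.016, "tz": -0.1, "yaw": 0}, {"tx": 0.075, "ty": -0.03, "tz": -0.1, "yaw": 0}, {"tx": 0.11, "ty": -0.042, "tz": -0.1, "yaw": 0}, {"tx": 0.145, "ty": -0.055, "tz": -0.1, "yaw": 0}, {"tx": 0.18, "ty": -0.07, "tz": -0.1, "yaw": 0}, {"tx": 0.2, "ty": -0.076, "tz": -0.1, "yaw": 0}, {"tx": 0.2, "ty": -0.076, "tz": -0.1, "yaw": 0}]' --grip 0

```text
time: 17.95
tcp_pos: [551.4, 222.9, 254.2]
ee_rot: [-2.082, -2.346, -0.001]
wrist_force: [-0.4, 1.1, -0.3]
finger_gap: 85.7
gripper_force: 0.0
```

jog_arm --deltas '[{"tx": 0.03, "ty": -0.011, "tz": 0, "yaw": 0}, {"tx": 0.065, "ty": -0.024, "tz": 0, "yaw": 0}, {"tx": 0.1, "ty": -0.038, "tz": 0, "yaw": 0}, {"tx": 0.135, "ty": -0.051, "tz": 0, "yaw": 0}, {"tx": 0.165, "ty": -0.063, "tz": 0, "yaw": 0}, {"tx": 0.19, "ty": -0.072, "tz": 0, "yaw": 0}, {"tx": 0.201, "ty": -0.076, "tz": 0, "yaw": 0}, {"tx": 0.201, "ty": -0.076, "tz": 0, "yaw": 0}, {"tx": 0.201, "ty": -0.076, "tz": 0, "yaw": 0}]'

```text
time: 18.7
tcp_pos: [457.9, 405.7, 254.9]
ee_rot: [2.096, 2.338, -0.001]
wrist_force: [0.4, -1.5, 0.0]
finger_gap: 85.0
gripper_force: 0.0
```

```bash
python3 c.py 457 408.5 43
```

```text
tcp [457.9 405.7 254.9] head 6.3 F [ 0.4 -1.5  0. ] gap 85.0 t 18.7 j7 -0.33
tx 0.0033 ty -0.0007 tz 0.2119 yaw -0.001
jar 650.3 25.7 z 142.7 S [29. 42.]
jar 642.5 108.6 z 142.9 S [ 30. 125.]
jar 524.5 -389.2 z 83.7 S [-142. -357.]
jar 457.2 408.3 z 83.1 S [-121.  443.]
jar 332.2 394.2 z 24.2 S [-247.  443.]
```

jog_arm --deltas '[{"tx": 0.003, "ty": 0, "tz": 0.035, "yaw": 0}, {"tx": 0.003, "ty": 0, "tz": 0.07, "yaw": 0}, {"tx": 0.003, "ty": 0, "tz": 0.105, "yaw": 0}, {"tx": 0.003, "ty": 0, "tz": 0.14, "yaw": 0}, {"tx": 0.003, "ty": 0, "tz": 0.17, "yaw": 0}, {"tx": 0.003, "ty": 0, "tz": 0.198, "yaw": 0}, {"tx": 0.003, "ty": 0, "tz": 0.211, "yaw": 0}, {"tx": 0.003, "ty": 0, "tz": 0.211, "yaw": 0}, {"tx": 0.003, "ty": 0, "tz": 0.211, "yaw": 0}]'

```text
time: 19.5
tcp_pos: [458.0, 408.6, 44.6]
ee_rot: [2.098, 2.337, -0.0]
wrist_force: [-0.6, -0.2, 0.8]
finger_gap: 85.4
gripper_force: 0.0
```

jog_arm --deltas '[{"tx": 0, "ty": 0, "tz": 0, "yaw": 0}, {"tx": 0, "ty": 0, "tz": 0, "yaw": 0}, {"tx": 0, "ty": 0, "tz": 0, "yaw": 0}, {"tx": 0, "ty": 0, "tz": 0, "yaw": 0}, {"tx": 0, "ty": 0, "tz": 0, "yaw": 0}, {"tx": 0, "ty": 0, "tz": 0, "yaw": 0}, {"tx": 0, "ty": 0, "tz": 0, "yaw": 0}, {"tx": 0, "ty": 0, "tz": 0, "yaw": 0}]' --grip 255 --squeeze 35

```text
time: 20.17
tcp_pos: [457.7, 410.8, 46.3]
ee_rot: [2.096, 2.34, 0.005]
wrist_force: [-1.0, -0.7, 6.2]
finger_gap: 59.4
gripper_force: 37.3
```

jog_arm --deltas '[{"tx": 0, "ty": 0, "tz": -0.02, "yaw": 0}, {"tx": 0, "ty": 0, "tz": -0.05, "yaw": 0}, {"tx": 0, "ty": 0, "tz": -0.08, "yaw": 0}, {"tx": 0, "ty": 0, "tz": -0.11, "yaw": 0}, {"tx": 0, "ty": 0, "tz": -0.14, "yaw": 0}, {"tx": 0, "ty": 0, "tz": -0.17, "yaw": 0}, {"tx": 0, "ty": 0, "tz": -0.19, "yaw": 0}, {"tx": 0, "ty": 0, "tz": -0.2, "yaw": 0}, {"tx": 0, "ty": 0, "tz": -0.2, "yaw": 0}]'

```text
time: 20.92
tcp_pos: [457.5, 410.9, 247.0]
ee_rot: [2.096, 2.34, 0.008]
wrist_force: [0.7, 0.1, -2.6]
finger_gap: 59.1
gripper_force: 38.9
```

```bash
python3 -c "
from h import *
go(*W(30,-42),250,6.3)"
```

```text
tcp [457.5 410.9 247. ] head 6.3 F [ 0.7  0.1 -2.6] gap 59.1 t 20.9 j7 -0.32
tx -0.4878 ty 0.1502 tz -0.0041 yaw 0.000
```

jog_arm --deltas '[{"tx": -0.01, "ty": 0.003, "tz": 0, "yaw": 0}, {"tx": -0.03, "ty": 0.009, "tz": 0, "yaw": 0}, {"tx": -0.06, "ty": 0.019, "tz": 0, "yaw": 0}, {"tx": -0.092, "ty": 0.028, "tz": 0, "yaw": 0}, {"tx": -0.124, "ty": 0.038, "tz": 0, "yaw": 0}, {"tx": -0.156, "ty": 0.048, "tz": 0, "yaw": 0}, {"tx": -0.188, "ty": 0.058, "tz": 0, "yaw": 0}, {"tx": -0.22, "ty": 0.068, "tz": 0, "yaw": 0}, {"tx": -0.252, "ty": 0.078, "tz": 0, "yaw": 0}, {"tx": -0.284, "ty": 0.088, "tz": 0, "yaw": 0}]'

```text
time: 21.75
tcp_pos: [574.2, 134.8, 241.9]
ee_rot: [-2.095, -2.338, 0.006]
wrist_force: [0.4, 0.6, -2.7]
finger_gap: 59.0
gripper_force: 38.9
```

jog_arm --deltas '[{"tx": -0.032, "ty": 0.01, "tz": 0, "yaw": 0}, {"tx": -0.064, "ty": 0.02, "tz": 0, "yaw": 0}, {"tx": -0.096, "ty": 0.03, "tz": 0, "yaw": 0}, {"tx": -0.128, "ty": 0.039, "tz": 0, "yaw": 0}, {"tx": -0.158, "ty": 0.048, "tz": 0, "yaw": 0}, {"tx": -0.182, "ty": 0.056, "tz": 0, "yaw": 0}, {"tx": -0.197, "ty": 0.061, "tz": 0, "yaw": 0}, {"tx": -0.202, "ty": 0.062, "tz": 0.0, "yaw": 0}, {"tx": -0.202, "ty": 0.062, "tz": 0.0, "yaw": 0}, {"tx": -0.202, "ty": 0.062, "tz": 0.0, "yaw": 0}]'

```text
time: 22.58
tcp_pos: [657.8, -55.6, 242.6]
ee_rot: [-2.094, -2.338, 0.002]
wrist_force: [-0.4, 1.2, -2.2]
finger_gap: 59.5
gripper_force: 38.9
```

jog_arm --deltas '[{"tx": 0, "ty": 0, "tz": 0.02, "yaw": 0}, {"tx": 0, "ty": 0, "tz": 0.045, "yaw": 0}, {"tx": 0, "ty": 0, "tz": 0.07, "yaw": 0}, {"tx": 0, "ty": 0, "tz": 0.09, "yaw": 0}, {"tx": 0, "ty": 0, "tz": 0.1, "yaw": 0}, {"tx": 0, "ty": 0, "tz": 0.1, "yaw": 0}, {"tx": 0, "ty": 0, "tz": 0.1, "yaw": 0}]'

```text
time: 23.17
tcp_pos: [658.9, -55.3, 144.1]
ee_rot: [-2.094, -2.341, 0.0]
wrist_force: [0.5, 0.1, -2.5]
finger_gap: 58.7
gripper_force: 39.0
```

```bash
python3 -c "
from h import *
go(*W(30,-40),110.5,6.3)"
```

```text
tcp [658.9 -55.3 144.1] head 6.4 F [ 0.5  0.1 -2.5] gap 58.7 t 23.2 j7 0.51
tx -0.0002 ty 0.0014 tz 0.0336 yaw 0.001
```

jog_arm --deltas '[{"tx": 0, "ty": 0.001, "tz": 0.012, "yaw": 0}, {"tx": 0, "ty": 0.001, "tz": 0.021, "yaw": 0}, {"tx": 0, "ty": 0.001, "tz": 0.027, "yaw": 0}, {"tx": 0, "ty": 0.001, "tz": 0.031, "yaw": 0}, {"tx": 0, "ty": 0.001, "tz": 0.034, "yaw": 0}, {"tx": 0, "ty": 0.001, "tz": 0.034, "yaw": 0}, {"tx": 0, "ty": 0.001, "tz": 0.034, "yaw": 0}]'

```text
time: 23.75
tcp_pos: [659.6, -56.4, 111.4]
ee_rot: [-2.096, -2.339, -0.0]
wrist_force: [-4.1, 0.3, 6.8]
finger_gap: 59.1
gripper_force: 39.6
```

jog_arm --deltas '[{"tx": 0, "ty": 0, "tz": 0, "yaw": 0}, {"tx": 0, "ty": 0, "tz": 0, "yaw": 0}, {"tx": 0, "ty": 0, "tz": 0, "yaw": 0}, {"tx": 0, "ty": 0, "tz": 0, "yaw": 0}, {"tx": 0, "ty": 0, "tz": 0, "yaw": 0}, {"tx": 0, "ty": 0, "tz": -0.025, "yaw": 0}, {"tx": 0, "ty": 0, "tz": -0.05, "yaw": 0}, {"tx": 0, "ty": 0, "tz": -0.08, "yaw": 0}, {"tx": -0.002, "ty": 0, "tz": -0.08, "yaw": 0}, {"tx": -0.002, "ty": 0, "tz": -0.08, "yaw": 0}]' --grip 0

```text
time: 24.58
tcp_pos: [661.5, -59.1, 192.2]
ee_rot: [2.094, 2.337, 0.004]
wrist_force: [0.1, 0.2, 0.8]
finger_gap: 85.0
gripper_force: 0.0
```

jog_arm --deltas '[{"tx": 0, "ty": 0, "tz": 0, "yaw": 0}, {"tx": 0, "ty": 0, "tz": 0, "yaw": 0}, {"tx": 0, "ty": 0, "tz": 0, "yaw": 0}, {"tx": 0, "ty": 0, "tz": 0, "yaw": 0}, {"tx": 0, "ty": 0, "tz": 0, "yaw": 0}, {"tx": 0, "ty": 0, "tz": 0, "yaw": 0}, {"tx": 0, "ty": 0, "tz": 0, "yaw": 0}, {"tx": 0, "ty": 0, "tz": 0, "yaw": 0}, {"tx": 0, "ty": 0, "tz": 0, "yaw": 0}]' --grip 255

```text
time: 25.33
tcp_pos: [660.2, -58.3, 190.1]
ee_rot: [-2.096, -2.34, 0.0]
wrist_force: [0.8, -0.2, 0.2]
finger_gap: -0.4
gripper_force: 0.0
```

```bash
python3 c.py 660.5 -57.3 156.5
```

```text
tcp [660.2 -58.3 190.1] head 6.3 F [ 0.8 -0.2  0.2] gap -0.4 t 25.3 j7 0.49
tx 0.0010 ty 0.0004 tz 0.0336 yaw 0.000
jar 642.9 109.2 z 143.1 S [ 31. 125.]
jar 523.8 -389.2 z 84.1 S [-142. -357.]
jar 334.1 401.4 z 24.2 S [-244.  450.]
```

jog_arm --deltas '[{"tx": 0, "ty": 0, "tz": 0.01, "yaw": 0}, {"tx": 0, "ty": 0, "tz": 0.018, "yaw": 0}, {"tx": 0, "ty": 0, "tz": 0.023, "yaw": 0}, {"tx": 0, "ty": 0, "tz": 0.027, "yaw": 0}, {"tx": 0, "ty": 0, "tz": 0.031, "yaw": 0}, {"tx": 0, "ty": 0, "tz": 0.034, "yaw": 0}, {"tx": 0, "ty": 0, "tz": 0.035, "yaw": 0}, {"tx": 0, "ty": 0, "tz": 0.035, "yaw": 0}, {"tx": 0, "ty": 0, "tz": 0.035, "yaw": 0}]'

```text
time: 26.13
tcp_pos: [660.4, -58.4, 160.0]
ee_rot: [2.096, 2.34, 0.004]
wrist_force: [-9.8, 3.9, 29.7]
finger_gap: 0.2
gripper_force: 14.9
```

jog_arm --deltas '[{"tx": 0, "ty": 0, "tz": -0.02, "yaw": 0}, {"tx": 0, "ty": 0, "tz": -0.06, "yaw": 0}, {"tx": -0.01, "ty": -0.005, "tz": -0.09, "yaw": 0}, {"tx": -0.03, "ty": -0.016, "tz": -0.1, "yaw": 0}, {"tx": -0.06, "ty": -0.033, "tz": -0.1, "yaw": 0}, {"tx": -0.09, "ty": -0.049, "tz": -0.1, "yaw": 0}, {"tx": -0.12, "ty": -0.066, "tz": -0.1, "yaw": 0}, {"tx": -0.145, "ty": -0.079, "tz": -0.1, "yaw": 0}, {"tx": -0.157, "ty": -0.086, "tz": -0.1, "yaw": 0}, {"tx": -0.157, "ty": -0.086, "tz": -0.1, "yaw": 0}]' --grip 0

```text
time: 26.97
tcp_pos: [589.9, -228.4, 255.3]
ee_rot: [2.103, 2.332, -0.004]
wrist_force: [0.8, 0.5, -0.6]
finger_gap: 85.4
gripper_force: 0.0
```

jog_arm --deltas '[{"tx": -0.02, "ty": -0.011, "tz": 0, "yaw": 0}, {"tx": -0.05, "ty": -0.027, "tz": 0, "yaw": 0}, {"tx": -0.08, "ty": -0.044, "tz": 0, "yaw": 0}, {"tx": -0.11, "ty": -0.06, "tz": 0, "yaw": 0}, {"tx": -0.14, "ty": -0.077, "tz": 0, "yaw": 0}, {"tx": -0.157, "ty": -0.086, "tz": 0, "yaw": 0}, {"tx": -0.157, "ty": -0.086, "tz": 0, "yaw": 0}, {"tx": -0.157, "ty": -0.086, "tz": 0, "yaw": 0}]'

```text
time: 27.63
tcp_pos: [524.5, -388.7, 254.6]
ee_rot: [-2.096, -2.339, -0.002]
wrist_force: [1.0, 0.4, -0.9]
finger_gap: 85.3
gripper_force: 0.0
```

```bash
python3 c.py 523.5 -388.5 43; python3 - <<'E'
from m import *
p,w=cloud('wrist')
for o in jars(p,w): print(*o)
E
```

```text
tcp [ 524.5 -388.7  254.6] head 6.3 F [ 1.   0.4 -0.9] gap 85.3 t 27.6 j7 1.0
tx 0.0001 ty -0.0010 tz 0.2116 yaw -0.000
jar 658.3 -57.8 z 142.7 S [ 28. -42.]
jar 650.7 25.7 z 142.8 S [29. 42.]
jar 642.3 108.3 z 142.9 S [ 30. 125.]
jar 524.8 -389.2 z 83.6 S [-141. -357.]
jar 332.6 394.2 z 24.2 S [-246.  443.]
[316. 213.] [ 524.8 -390.6   27.1   84.8] [ 524.6 -389.8]
```

jog_arm --deltas '[{"tx": -0.001, "ty": 0, "tz": 0.035, "yaw": 0}, {"tx": -0.001, "ty": 0, "tz": 0.07, "yaw": 0}, {"tx": -0.001, "ty": 0, "tz": 0.105, "yaw": 0}, {"tx": -0.001, "ty": 0, "tz": 0.14, "yaw": 0}, {"tx": -0.001, "ty": 0, "tz": 0.17, "yaw": 0}, {"tx": -0.001, "ty": 0, "tz": 0.198, "yaw": 0}, {"tx": -0.001, "ty": 0, "tz": 0.211, "yaw": 0}, {"tx": -0.001, "ty": 0, "tz": 0.211, "yaw": 0}, {"tx": -0.001, "ty": 0, "tz": 0.211, "yaw": 0}]'

```text
time: 28.48
tcp_pos: [524.8, -389.3, 44.2]
ee_rot: [-2.094, -2.342, -0.001]
wrist_force: [-0.9, -0.7, 1.4]
finger_gap: 85.5
gripper_force: 0.0
```

jog_arm --deltas '[{"tx": 0, "ty": 0, "tz": 0, "yaw": 0}, {"tx": 0, "ty": 0, "tz": 0, "yaw": 0}, {"tx": 0, "ty": 0, "tz": 0, "yaw": 0}, {"tx": 0, "ty": 0, "tz": 0, "yaw": 0}, {"tx": 0, "ty": 0, "tz": 0, "yaw": 0}, {"tx": 0, "ty": 0, "tz": 0, "yaw": 0}, {"tx": 0, "ty": 0, "tz": 0, "yaw": 0}, {"tx": 0, "ty": 0, "tz": 0, "yaw": 0}]' --grip 255 --squeeze 35

```text
time: 29.15
tcp_pos: [525.3, -391.1, 46.5]
ee_rot: [2.093, 2.337, 0.002]
wrist_force: [0.9, 0.7, 6.3]
finger_gap: 59.1
gripper_force: 37.6
```

jog_arm --deltas '[{"tx": 0, "ty": 0, "tz": -0.02, "yaw": 0}, {"tx": 0, "ty": 0, "tz": -0.05, "yaw": 0}, {"tx": 0, "ty": 0, "tz": -0.08, "yaw": 0}, {"tx": 0, "ty": 0, "tz": -0.11, "yaw": 0}, {"tx": 0, "ty": 0, "tz": -0.14, "yaw": 0}, {"tx": 0, "ty": 0, "tz": -0.17, "yaw": 0}, {"tx": 0, "ty": 0, "tz": -0.19, "yaw": 0}, {"tx": 0, "ty": 0, "tz": -0.2, "yaw": 0}, {"tx": 0, "ty": 0, "tz": -0.2, "yaw": 0}]'

```text
time: 29.9
tcp_pos: [524.6, -391.2, 246.9]
ee_rot: [2.093, 2.337, 0.001]
wrist_force: [0.1, -0.2, -2.5]
finger_gap: 59.0
gripper_force: 39.4
```

```bash
python3 -c "
from h import *
go(*W(30,-126),247,6.3)"
```

```text
tcp [ 524.6 -391.2  246.9] head 6.3 F [ 0.1 -0.2 -2.5] gap 59.0 t 29.9 j7 1.01
tx 0.2329 ty 0.1717 tz -0.0001 yaw -0.000
```

jog_arm --deltas '[{"tx": 0.008, "ty": 0.006, "tz": 0, "yaw": 0}, {"tx": 0.026, "ty": 0.019, "tz": 0, "yaw": 0}, {"tx": 0.05, "ty": 0.037, "tz": 0, "yaw": 0}, {"tx": 0.076, "ty": 0.056, "tz": 0, "yaw": 0}, {"tx": 0.102, "ty": 0.075, "tz": 0, "yaw": 0}, {"tx": 0.128, "ty": 0.095, "tz": 0, "yaw": 0}, {"tx": 0.154, "ty": 0.114, "tz": 0, "yaw": 0}, {"tx": 0.18, "ty": 0.133, "tz": 0, "yaw": 0}, {"tx": 0.206, "ty": 0.153, "tz": 0, "yaw": 0}, {"tx": 0.223, "ty": 0.166, "tz": 0, "yaw": 0}]'

```text
time: 30.73
tcp_pos: [665.3, -143.9, 240.9]
ee_rot: [-2.087, -2.341, -0.002]
wrist_force: [1.2, 0.6, -2.3]
finger_gap: 58.9
gripper_force: 39.4
```

jog_arm --deltas '[{"tx": 0.007, "ty": 0.005, "tz": 0, "yaw": 0}, {"tx": 0.009, "ty": 0.006, "tz": 0, "yaw": 0}, {"tx": 0.009, "ty": 0.006, "tz": 0, "yaw": 0}, {"tx": 0.009, "ty": 0.006, "tz": 0.02, "yaw": 0}, {"tx": 0.009, "ty": 0.006, "tz": 0.045, "yaw": 0}, {"tx": 0.009, "ty": 0.006, "tz": 0.07, "yaw": 0}, {"tx": 0.009, "ty": 0.006, "tz": 0.09, "yaw": 0}, {"tx": 0.009, "ty": 0.006, "tz": 0.1, "yaw": 0}, {"tx": 0.009, "ty": 0.006, "tz": 0.1, "yaw": 0}, {"tx": 0.009, "ty": 0.006, "tz": 0.1, "yaw": 0}]'

```text
time: 31.57
tcp_pos: [668.8, -142.5, 144.2]
ee_rot: [2.098, 2.338, -0.002]
wrist_force: [0.3, -0.2, -3.3]
finger_gap: 59.3
gripper_force: 39.5
```

```bash
python3 -c "
from h import *
go(*W(30,-127.5),110.5,6.3)"
```

```text
tcp [ 668.8 -142.5  144.2] head 6.2 F [ 0.3 -0.2 -3.3] gap 59.3 t 31.6 j7 0.63
tx 0.0001 ty 0.0012 tz 0.0337 yaw -0.002
```

jog_arm --deltas '[{"tx": 0, "ty": 0.001, "tz": 0.012, "yaw": 0}, {"tx": 0, "ty": 0.001, "tz": 0.021, "yaw": 0}, {"tx": 0, "ty": 0.001, "tz": 0.027, "yaw": 0}, {"tx": 0, "ty": 0.001, "tz": 0.031, "yaw": 0}, {"tx": 0, "ty": 0.001, "tz": 0.034, "yaw": 0}, {"tx": 0, "ty": 0.001, "tz": 0.034, "yaw": 0}, {"tx": 0, "ty": 0.001, "tz": 0.034, "yaw": 0}]'

```text
time: 32.15
tcp_pos: [669.9, -140.4, 111.6]
ee_rot: [-2.095, -2.339, -0.001]
wrist_force: [-4.6, 1.9, 6.7]
finger_gap: 59.1
gripper_force: 40.2
```

jog_arm --deltas '[{"tx": 0, "ty": 0, "tz": 0, "yaw": 0}, {"tx": 0, "ty": 0, "tz": 0, "yaw": 0}, {"tx": 0, "ty": 0, "tz": 0, "yaw": 0}, {"tx": 0, "ty": 0, "tz": 0, "yaw": 0}, {"tx": 0, "ty": 0, "tz": 0, "yaw": 0}, {"tx": 0, "ty": 0, "tz": -0.025, "yaw": 0}, {"tx": 0, "ty": 0, "tz": -0.05, "yaw": 0}, {"tx": 0, "ty": 0, "tz": -0.08, "yaw": 0}, {"tx": 0.0015, "ty": 0, "tz": -0.08, "yaw": 0}, {"tx": 0.0015, "ty": 0, "tz": -0.08, "yaw": 0}]' --grip 0

```text
time: 32.98
tcp_pos: [671.5, -139.5, 192.2]
ee_rot: [2.093, 2.338, 0.004]
wrist_force: [-0.1, -0.9, -1.4]
finger_gap: 85.8
gripper_force: 0.0
```

jog_arm --deltas '[{"tx": 0, "ty": 0, "tz": 0, "yaw": 0}, {"tx": 0, "ty": 0, "tz": 0, "yaw": 0}, {"tx": 0, "ty": 0, "tz": 0, "yaw": 0}, {"tx": 0, "ty": 0, "tz": 0, "yaw": 0}, {"tx": 0, "ty": 0, "tz": 0, "yaw": 0}, {"tx": 0, "ty": 0, "tz": 0, "yaw": 0}, {"tx": 0, "ty": 0, "tz": 0, "yaw": 0}, {"tx": 0, "ty": 0, "tz": 0, "yaw": 0}, {"tx": 0, "ty": 0, "tz": 0, "yaw": 0}]' --grip 255

```text
time: 33.73
tcp_pos: [670.1, -139.3, 190.1]
ee_rot: [-2.096, -2.34, 0.0]
wrist_force: [-0.9, 0.1, -0.1]
finger_gap: -0.1
gripper_force: 0.0
```

jog_arm --deltas '[{"tx": 0, "ty": 0, "tz": 0.01, "yaw": 0}, {"tx": 0, "ty": 0, "tz": 0.018, "yaw": 0}, {"tx": 0, "ty": 0, "tz": 0.023, "yaw": 0}, {"tx": 0, "ty": 0, "tz": 0.027, "yaw": 0}, {"tx": 0, "ty": 0, "tz": 0.031, "yaw": 0}, {"tx": 0, "ty": 0, "tz": 0.034, "yaw": 0}, {"tx": 0, "ty": 0, "tz": 0.035, "yaw": 0}, {"tx": 0, "ty": 0, "tz": 0.035, "yaw": 0}, {"tx": 0, "ty": 0, "tz": 0.035, "yaw": 0}]'

```text
time: 34.48
tcp_pos: [670.3, -139.2, 160.0]
ee_rot: [2.096, 2.34, 0.004]
wrist_force: [-8.4, 3.3, 28.8]
finger_gap: 0.1
gripper_force: 14.1
```

jog_arm --deltas '[{"tx": 0, "ty": 0, "tz": -0.02, "yaw": 0}, {"tx": 0, "ty": 0, "tz": -0.06, "yaw": 0}, {"tx": -0.01, "ty": -0.02, "tz": -0.09, "yaw": 0}, {"tx": -0.02, "ty": -0.05, "tz": -0.1, "yaw": 0}, {"tx": -0.03, "ty": -0.08, "tz": -0.1, "yaw": 0}, {"tx": -0.05, "ty": -0.11, "tz": -0.1, "yaw": 0}, {"tx": -0.07, "ty": -0.14, "tz": -0.1, "yaw": 0}, {"tx": -0.09, "ty": -0.17, "tz": -0.1, "yaw": 0}, {"tx": -0.1, "ty": -0.2, "tz": -0.1, "yaw": 0}, {"tx": -0.11, "ty": -0.23, "tz": -0.1, "yaw": 0}]' --grip 0

```text
time: 35.32
tcp_pos: [452.0, -275.1, 254.9]
ee_rot: [2.097, 2.339, -0.001]
wrist_force: [-0.1, 0.1, -0.1]
finger_gap: 85.6
gripper_force: 0.0
```

```bash
python3 c.py 376 -310 300 2
```

```text
tcp [ 452.  -275.1  254.9] head 6.2 F [-0.1  0.1 -0.1] gap 85.6 t 35.3 j7 0.93
tx -0.0265 ty -0.0793 tz -0.0450 yaw 0.074
jar 668.7 -138.6 z 142.4 S [  29. -124.]
jar 658.2 -57.2 z 142.8 S [ 28. -42.]
jar 651.0 25.1 z 142.8 S [30. 41.]
jar 642.1 108.8 z 142.9 S [ 30. 125.]
jar 332.8 394.2 z 24.7 S [-246.  443.]
```

jog_arm --deltas '[{"tx": 0.03, "ty": -0.03, "tz": -0.01, "yaw": 0.03}, {"tx": 0.06, "ty": -0.055, "tz": -0.025, "yaw": 0.06}, {"tx": 0.082, "ty": -0.067, "tz": -0.045, "yaw": 0.074}, {"tx": 0.082, "ty": -0.067, "tz": -0.045, "yaw": 0.074}, {"tx": 0.082, "ty": -0.067, "tz": -0.045, "yaw": 0.074}, {"tx": 0.082, "ty": -0.067, "tz": -0.045, "yaw": 0.074}]'

```text
time: 35.87
tcp_pos: [378.9, -200.0, 300.2]
ee_rot: [2.179, 2.261, 0.001]
wrist_force: [0.6, -0.9, 0.2]
finger_gap: 85.4
gripper_force: 0.0
```

```bash
python3 - <<'E'
from h import *
np.set_printoptions(suppress=True,precision=1)
go(376,-220,60,2)
p,w=cloud('wrist'); save('w4.png',p); np.save('w4.npy',w)
E
```

```text
tcp [ 378.9 -200.   300.2] head 2.1 F [ 0.6 -0.9  0.2] gap 85.4 t 35.9 j7 0.71
tx -0.0197 ty -0.0040 tz 0.2403 yaw 0.002
```

View pics/w4.png

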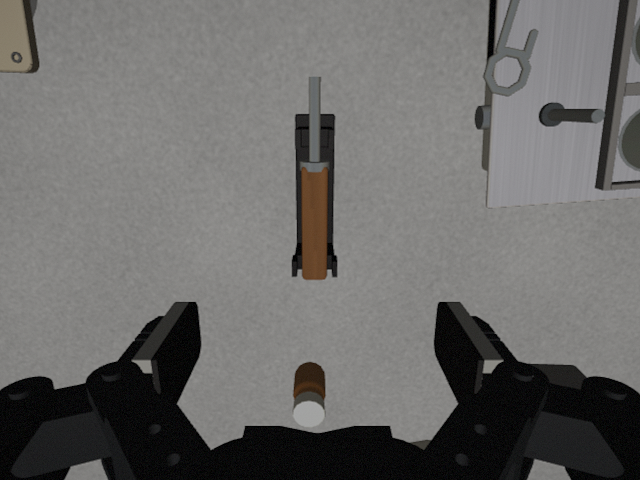

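The wrist view shows the puller upright in its cradle, with the handle at (314,165)–(314,278) and the shank running to (314,78). The pull ring is at (508,72) and the post top at (597,116). The vial at (308,410) is clear of the puller.

```bash
python3 - <<'E'
from h import *
np.set_printoptions(suppress=True,precision=1)
w=np.load('w4.npy'); p=cv2.imread('pics/w4.png')[:,:,::-1].copy(); z=w[...,2]
v,u=np.mgrid[0:480,0:640]; hsv=cv2.cvtColor(p,cv2.COLOR_RGB2HSV)
wd=(abs(u-314)<18)&(v>155)&(v<285)&(hsv[...,1]>90)&(z>69)&(z<76)
q=w[wd]; print('wood',cv2.minAreaRect(q[:,:2].astype(np.float32)),np.median(q[:,2]),wd.sum())
for y0 in (-260,-240,-220,-200,-180):
    k=q[abs(q[:,1]-y0)<6]; print(y0,k[:,0].min(),k[:,0].max(),np.median(k[:,2]))
sh=(abs(u-314)<8)&(v>70)&(v<160)&(z>58)&(z<72); q=w[sh]
print('shank',q[:,1].max())
for y0 in (-100,-120,-140):
    k=q[abs(q[:,1]-y0)<5]; print(y0,np.percentile(k[:,0],[2,98]),np.median(k[:,2]))
r=(abs(u-508)<25)&(v>45)&(v<100)&(z>103)&(z<120)
q=w[r]; print('ring',cv2.minEnclosingCircle(q[q[:,1]<-78][:,:2].astype(np.float32)))
# ring hole via image contour
m=(r&True).astype(np.uint8); cs,h=cv2.findContours(m,cv2.RETR_CCOMP,cv2.CHAIN_APPROX_NONE)
for c,hh in zip(cs,h[0]):
    if hh[3]>=0 and cv2.contourArea(c)>30:
        c=c[:,0]; k=w[c[:,1],c[:,0]]; print('hole',c.mean(0),np.nanmean(k,0),cv2.minEnclosingCircle(k[:,:2].astype(np.float32)))
po=(abs(u-597)<10)&(abs(v-116)<12)&(z>123); print('post',w[po].mean(0),w[po].min(0),w[po].max(0))
E
```

```text
wood ((377.66973876953125, -230.2310028076172), (23.659887313842773, 107.78956604003906), 1.5006672143936157) 72.46720656234949 2755
-260 366.5001786278309 390.2640288777144 72.53590941239716
-240 365.984018119701 389.490134632376 72.47631193712074
-220 365.4603025305076 388.7485441940353 72.45924638124036
-200 364.8915052214764 387.8495555458008 72.57605938728904
-180 364.54720904208835 386.93585166554277 72.27149402668088
shank -101.61691617523825
-100 [368.2 377.6] 64.54397380583734
-120 [368.6 378.3] 64.6183666082594
-140 [370.2 379.1] 64.84361647033396
ring ((516.1056518554688, -94.78946685791016), 19.909305572509766)
hole [506.7  71.6] [513.2 -96.2 111.8] ((513.3851318359375, -96.06179809570312), 11.56248950958252)
post [ 575.7 -124.4  127.1] [ 571.5 -128.9  123.1] [ 581.6 -119.8  130.3]
```

jog_arm --deltas '[{"tx": -0.01, "ty": -0.001, "tz": 0.035, "yaw": 0.007}, {"tx": -0.02, "ty": -0.002, "tz": 0.07, "yaw": 0.007}, {"tx": -0.02, "ty": -0.002, "tz": 0.105, "yaw": 0.007}, {"tx": -0.02, "ty": -0.002, "tz": 0.14, "yaw": 0.007}, {"tx": -0.02, "ty": -0.002, "tz": 0.165, "yaw": 0.007}, {"tx": -0.02, "ty": -0.002, "tz": 0.18, "yaw": 0.007}, {"tx": -0.02, "ty": -0.002, "tz": 0.18, "yaw": 0.007}, {"tx": -0.02, "ty": -0.002, "tz": 0.18, "yaw": 0.007}]'

```text
time: 36.58
tcp_pos: [376.2, -220.5, 118.9]
ee_rot: [-2.189, -2.25, 0.002]
wrist_force: [-0.4, 0.0, 0.2]
finger_gap: 85.5
gripper_force: 0.0
```

```bash
python3 -c "
from h import *
go(377.3,-220,59,1.7)"
```

```text
tcp [ 376.2 -220.5  118.9] head 1.6 F [-0.4  0.   0.2] gap 85.5 t 36.6 j7 1.03
tx 0.0005 ty 0.0013 tz 0.0599 yaw -0.002
```

jog_arm --deltas '[{"tx": 0, "ty": 0.001, "tz": 0.02, "yaw": 0}, {"tx": 0, "ty": 0.001, "tz": 0.04, "yaw": 0}, {"tx": 0, "ty": 0.001, "tz": 0.053, "yaw": 0}, {"tx": 0, "ty": 0.001, "tz": 0.059, "yaw": 0}, {"tx": 0, "ty": 0.001, "tz": 0.06, "yaw": 0}, {"tx": 0, "ty": 0.001, "tz": 0.06, "yaw": 0}, {"tx": 0, "ty": 0.001, "tz": 0.06, "yaw": 0}]'

```text
time: 37.17
tcp_pos: [378.4, -220.2, 61.0]
ee_rot: [2.188, 2.252, 0.0]
wrist_force: [0.7, 0.8, 0.7]
finger_gap: 85.2
gripper_force: 0.0
```

jog_arm --deltas '[{"tx": 0, "ty": 0, "tz": 0, "yaw": 0}, {"tx": 0, "ty": 0, "tz": 0, "yaw": 0}, {"tx": 0, "ty": 0, "tz": 0, "yaw": 0}, {"tx": 0, "ty": 0, "tz": 0, "yaw": 0}, {"tx": 0, "ty": 0, "tz": 0, "yaw": 0}, {"tx": 0, "ty": 0, "tz": 0, "yaw": 0}, {"tx": 0, "ty": 0, "tz": 0, "yaw": 0}, {"tx": 0, "ty": 0, "tz": 0, "yaw": 0}, {"tx": 0, "ty": 0, "tz": 0, "yaw": 0}, {"tx": 0, "ty": 0, "tz": 0, "yaw": 0}]' --grip 255 --squeeze 25

```text
time: 38.0
tcp_pos: [378.0, -219.7, 60.3]
ee_rot: [2.189, 2.253, 0.001]
wrist_force: [0.2, 0.4, 5.7]
finger_gap: 23.4
gripper_force: 27.4
```

jog_arm --deltas '[{"tx": 0, "ty": 0, "tz": 0, "yaw": 0}, {"tx": 0, "ty": 0, "tz": 0, "yaw": 0}, {"tx": 0, "ty": 0, "tz": 0, "yaw": 0}]' --grip 255 --squeeze 100

```text
time: 38.25
tcp_pos: [378.0, -219.7, 60.5]
ee_rot: [2.189, 2.253, 0.001]
wrist_force: [-1.4, 1.4, 8.3]
finger_gap: 22.8
gripper_force: 97.6
```

```bash
python3 -c "
from h import *
go(377.3,-220,59,1.7)"
```

```text
tcp [ 378.  -219.7   60.5] head 1.6 F [-1.4  1.4  8.3] gap 22.8 t 38.2 j7 1.14
tx -0.0003 ty -0.0007 tz 0.0015 yaw -0.001
```

jog_arm --deltas '[{"tx": 0, "ty": 0, "tz": -0.01, "yaw": 0}, {"tx": 0, "ty": 0, "tz": -0.025, "yaw": 0}, {"tx": 0, "ty": 0, "tz": -0.045, "yaw": 0}, {"tx": 0, "ty": 0, "tz": -0.065, "yaw": 0}, {"tx": 0, "ty": 0, "tz": -0.085, "yaw": 0}, {"tx": 0, "ty": 0, "tz": -0.105, "yaw": 0}, {"tx": 0, "ty": 0, "tz": -0.115, "yaw": 0}, {"tx": 0, "ty": 0, "tz": -0.115, "yaw": 0}]'

```text
time: 38.92
tcp_pos: [378.5, -220.2, 176.6]
ee_rot: [2.186, 2.252, 0.001]
wrist_force: [0.0, -0.1, -1.2]
finger_gap: 22.3
gripper_force: 98.1
```

jog_arm --deltas '[{"tx": 0, "ty": 0.01, "tz": 0, "yaw": 0}, {"tx": 0.001, "ty": 0.028, "tz": 0, "yaw": -0.02}, {"tx": 0.002, "ty": 0.05, "tz": 0, "yaw": -0.03}, {"tx": 0.003, "ty": 0.073, "tz": 0, "yaw": -0.04}, {"tx": 0.004, "ty": 0.096, "tz": 0, "yaw": -0.06}, {"tx": 0.005, "ty": 0.119, "tz": 0, "yaw": -0.07}, {"tx": 0.005, "ty": 0.138, "tz": 0, "yaw": -0.082}, {"tx": 0.005, "ty": 0.148, "tz": 0, "yaw": -0.082}, {"tx": 0.005, "ty": 0.148, "tz": 0, "yaw": -0.082}, {"tx": 0.005, "ty": 0.148, "tz": 0, "yaw": -0.082}]'

```text
time: 39.75
tcp_pos: [524.5, -210.2, 173.8]
ee_rot: [-2.093, -2.339, 0.002]
wrist_force: [-1.0, 0.6, -2.2]
finger_gap: 22.5
gripper_force: 98.1
```

```bash
python3 - <<'E'
from h import *
go(525.8,-210.2,132.5,6.3)
p,w=cloud('wrist'); save('w5.png',p); np.save('w5.npy',w)
p,w=cloud('side'); save('s5.png',p[180:340,270:480].repeat(3,0).repeat(3,1)); np.save('s5.npy',w)
E
```

```text
tcp [ 524.5 -210.2  173.8] head 6.4 F [-1.   0.6 -2.2] gap 22.5 t 39.8 j7 0.87
tx -0.0002 ty 0.0014 tz 0.0413 yaw 0.001
```

View pics/w5.png

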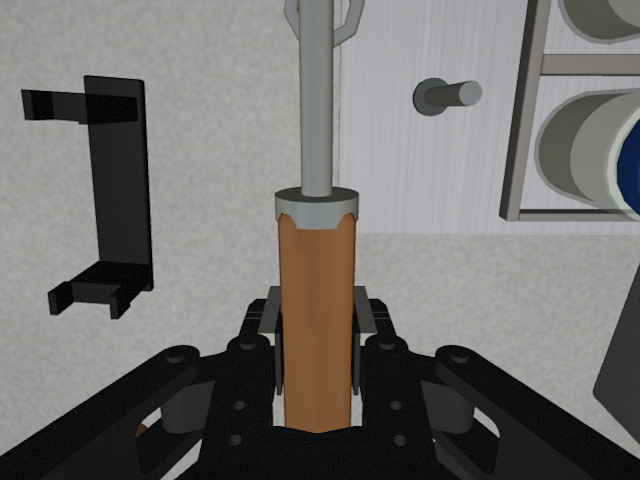

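View pics/s5.png

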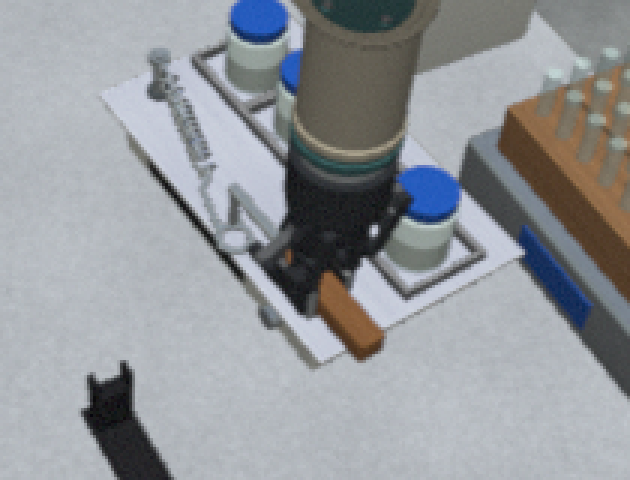

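The wrist view shows the shank running up to the ring at (320,20), with the pin itself out of frame. The side crop shows the pin at (233,200) hanging above the ring at (235,240). I'll check the alignment with projections.

```bash
python3 - <<'E'
from h import *
def proj(n,P):
    m=imaging.camera_model(n); f=240/np.tan(np.radians(m['fov_y'])/2); E=np.array(m['extrinsics'])
    c=E[:3,:3]@P+E[:3,3]; return np.array([m['cx']+f*c[0]/c[2],m['cy']+f*c[1]/c[2]])
t,r,s=tool(); ax=t+[0,0,-.5]; 
pin=ax+114.7*r[:,0]; print('pin axis',pin)
ring=np.array([513.2,-96.2,110])
P={'tip':pin-[0,0,40],'elbow':pin+[0,0,5],'ring':ring,'hend':ax-65*r[:,0]}
out=[]
for n in ('side','top'):
    p,w=cloud(n)
    for k,v in P.items(): print(n,k,proj(n,v).round(1))
    c=proj(n,ring).astype(int); x0,y0=c[0]-25,c[1]-25
    im=cv2.resize(p[y0:y0+50,x0:x0+50],(400,400),interpolation=cv2.INTER_CUBIC)
    for k,col in (('tip',(255,0,0)),('ring',(0,255,0)),('elbow',(255,255,0))):
        a=((proj(n,P[k])-[x0,y0]+.5)*8).astype(int); cv2.drawMarker(im,tuple(int(q) for q in a),col,cv2.MARKER_CROSS,14,1)
    out.append(im)
save('z5.png',np.hstack(out))
E
```

```text
pin axis [511.173209   -96.60237675 174.0700586 ]
side tip [347.4 252.8]
side elbow [348.3 240.7]
side ring [347.6 258.6]
side hend [393.9 295.5]
top tip [356.  244.6]
top elbow [357.8 242.6]
top ring [354.9 244.8]
top hend [437.9 234.8]
```

View pics/z5.png

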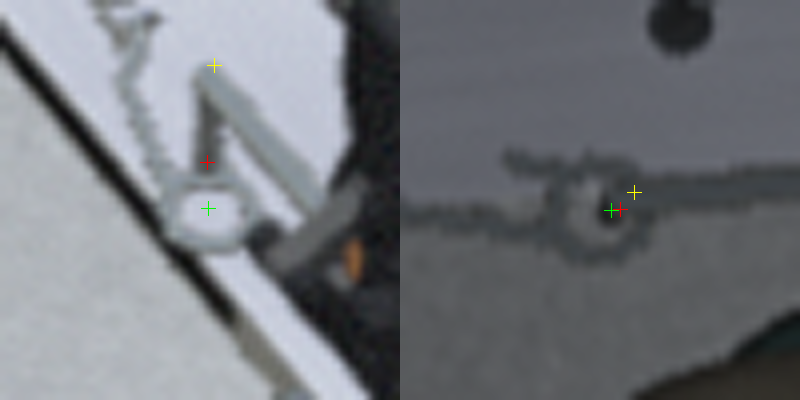

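The markers agree in the side view. In the top view the ring's hole is at (593,207) against the pin tip at (610,207), so the pin should move about 2 mm towards +y. I'll insert it now.

jog_arm --deltas '[{"tx": 0.0015, "ty": 0.0015, "tz": 0, "yaw": 0}, {"tx": 0.0015, "ty": 0.0015, "tz": 0.006, "yaw": 0}, {"tx": 0.0015, "ty": 0.0015, "tz": 0.012, "yaw": 0}, {"tx": 0.0015, "ty": 0.0015, "tz": 0.018, "yaw": 0}, {"tx": 0.0015, "ty": 0.0015, "tz": 0.024, "yaw": 0}, {"tx": 0.0015, "ty": 0.0015, "tz": 0.03, "yaw": 0}, {"tx": 0.0015, "ty": 0.0015, "tz": 0.036, "yaw": 0}, {"tx": 0.0015, "ty": 0.0015, "tz": 0.041, "yaw": 0}, {"tx": 0.0015, "ty": 0.0015, "tz": 0.041, "yaw": 0}, {"tx": 0.0015, "ty": 0.0015, "tz": 0.041, "yaw": 0}]'

```text
time: 40.78
tcp_pos: [526.7, -208.8, 133.7]
ee_rot: [-2.095, -2.341, 0.001]
wrist_force: [0.5, 0.3, -0.7]
finger_gap: 22.2
gripper_force: 98.1
```

```bash
cat > v.py <<'E'
import sys
from h import *
def proj(n,P):
    m=imaging.camera_model(n); f=240/np.tan(np.radians(m['fov_y'])/2); E=np.array(m['extrinsics'])
    c=E[:3,:3]@P+E[:3,3]; return np.array([m['cx']+f*c[0]/c[2],m['cy']+f*c[1]/c[2]])
t,r,s=tool(); pin=t+114.7*r[:,0]-[0,0,.5]; xs,ys=S(pin); d=np.hypot(xs+61,ys-150.8)
print('tcp',t.round(1),'F',np.round(s['wrist_force'],1),'pin S',round(xs,1),round(ys,1),'z',pin[2].round(1),'dist',d.round(1),'swing',np.degrees(np.arctan2(-(xs+61),150.8-ys)).round(2),'gap',round(s['finger_gap'],1),'t',round(s['time'],1))
if len(sys.argv)>1:
    out=[]
    for n in ('side','top'):
        p,w=cloud(n); c=proj(n,pin-[0,0,20]).astype(int); x0,y0=c[0]-30,c[1]-30
        out.append(cv2.resize(p[y0:y0+60,x0:x0+60],(400,400),interpolation=cv2.INTER_CUBIC))
    save(sys.argv[1],np.hstack(out))
E
python3 v.py z6.png
```

```text
tcp [ 526.7 -208.8  133.7] F [ 0.5  0.3 -0.7] pin S -119.8 -63.1 z 133.2 dist 221.8 swing 15.36 gap 22.2 t 40.8
```

View pics/z6.png

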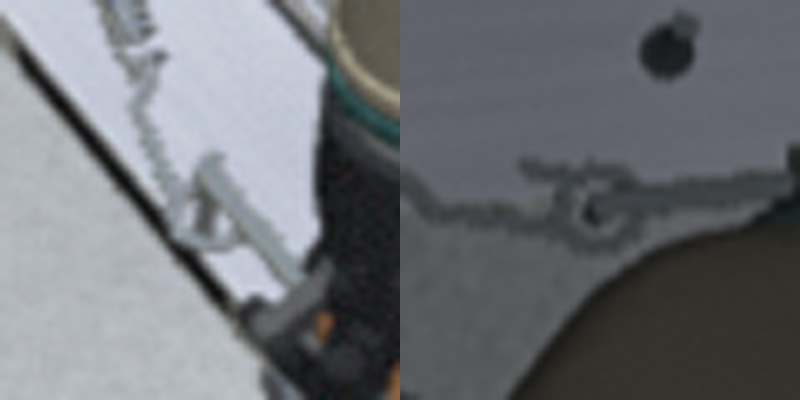

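The pin is inside the ring in both views, with the side view showing the shank just above it and no contact force. I'll draw the spring out along its own line.

jog_arm --deltas '[{"tx": -0.006, "ty": -0.0016, "tz": 0, "yaw": 0}, {"tx": -0.014, "ty": -0.0039, "tz": 0, "yaw": 0}, {"tx": -0.022, "ty": -0.0061, "tz": 0, "yaw": 0}, {"tx": -0.03, "ty": -0.0083, "tz": 0, "yaw": 0}, {"tx": -0.038, "ty": -0.0105, "tz": 0, "yaw": 0}, {"tx": -0.046, "ty": -0.0127, "tz": 0, "yaw": 0}, {"tx": -0.054, "ty": -0.0149, "tz": 0, "yaw": 0}, {"tx": -0.062, "ty": -0.0171, "tz": 0, "yaw": 0}, {"tx": -0.062, "ty": -0.0171, "tz": 0, "yaw": 0}]'

```text
time: 41.63
tcp_pos: [516.0, -273.4, 134.0]
ee_rot: [-2.097, -2.338, -0.001]
wrist_force: [1.3, 5.3, -1.4]
finger_gap: 22.2
gripper_force: 98.1
```

```bash
python3 v.py
```

```text
tcp [ 516.  -273.4  134. ] F [ 1.3  5.3 -1.4] pin S -137.2 -126.1 z 133.6 dist 287.2 swing 15.38 gap 22.2 t 41.6
```

jog_arm --deltas '[{"tx": -0.005, "ty": -0.0013, "tz": 0, "yaw": 0}, {"tx": -0.011, "ty": -0.003, "tz": 0, "yaw": 0}, {"tx": -0.011, "ty": -0.003, "tz": 0, "yaw": 0}, {"tx": -0.011, "ty": -0.003, "tz": 0, "yaw": 0}, {"tx": -0.011, "ty": -0.003, "tz": 0, "yaw": 0}]'

```text
time: 42.05
tcp_pos: [515.0, -281.4, 133.6]
ee_rot: [-2.092, -2.339, -0.004]
wrist_force: [1.5, 7.1, -1.4]
finger_gap: 22.5
gripper_force: 98.1
```

```bash
python3 v.py z7.png
```

```text
tcp [ 515.  -281.4  133.6] F [ 1.5  7.1 -1.4] pin S -139.4 -134.0 z 133.6 dist 295.4 swing 15.4 gap 22.5 t 42.0
```

View pics/z7.png

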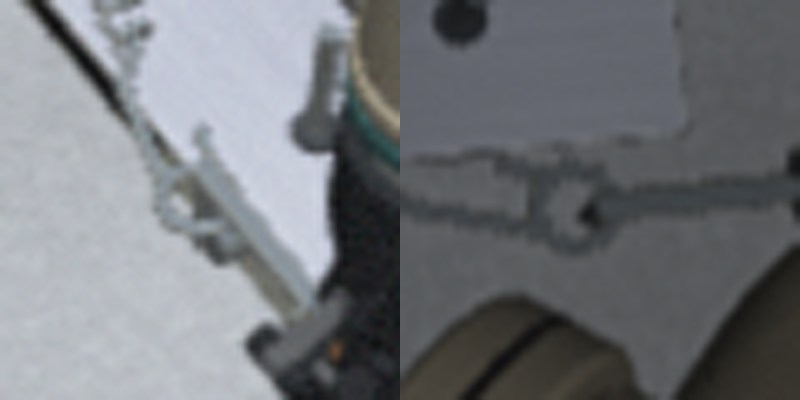

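The side and top views show the ring drawn taut by the pin, well beside the post (post base at (460,18) in the top crop). I'll add a little stretch, then swing in along the arc.

jog_arm --deltas '[{"tx": -0.0035, "ty": -0.001, "tz": 0, "yaw": 0}, {"tx": -0.0058, "ty": 0.008, "tz": 0, "yaw": 0}, {"tx": -0.0077, "ty": 0.0162, "tz": 0, "yaw": 0}, {"tx": -0.0092, "ty": 0.024, "tz": 0, "yaw": 0}, {"tx": -0.0105, "ty": 0.0316, "tz": 0, "yaw": 0}, {"tx": -0.0117, "ty": 0.0394, "tz": 0, "yaw": 0}, {"tx": -0.0126, "ty": 0.0471, "tz": 0, "yaw": 0}, {"tx": -0.0132, "ty": 0.052, "tz": 0, "yaw": 0}, {"tx": -0.0132, "ty": 0.052, "tz": 0, "yaw": 0}, {"tx": -0.0132, "ty": 0.052, "tz": 0, "yaw": 0}]'

```text
time: 42.98
tcp_pos: [568.1, -287.9, 133.2]
ee_rot: [-2.089, -2.34, -0.004]
wrist_force: [-0.0, 7.3, -1.9]
finger_gap: 22.2
gripper_force: 98.2
```

```bash
python3 v.py
```

```text
tcp [ 568.1 -287.9  133.2] F [-0.   7.3 -1.9] pin S -87.5 -146.3 z 133.3 dist 298.3 swing 5.09 gap 22.2 t 43.0
```

jog_arm --deltas '[{"tx": -0.0015, "ty": 0.006, "tz": 0, "yaw": 0}, {"tx": -0.0025, "ty": 0.012, "tz": 0, "yaw": 0}, {"tx": -0.003, "ty": 0.018, "tz": 0, "yaw": 0}, {"tx": -0.003, "ty": 0.023, "tz": 0, "yaw": 0}, {"tx": -0.003, "ty": 0.026, "tz": 0, "yaw": 0}, {"tx": -0.003, "ty": 0.0275, "tz": 0, "yaw": 0}, {"tx": -0.003, "ty": 0.0275, "tz": 0, "yaw": 0}, {"tx": -0.003, "ty": 0.0275, "tz": 0, "yaw": 0}]'

```text
time: 43.65
tcp_pos: [595.3, -287.7, 133.1]
ee_rot: [-2.089, -2.339, -0.003]
wrist_force: [-0.4, 7.4, -1.2]
finger_gap: 22.8
gripper_force: 98.3
```

```bash
python3 v.py z8.png
```

```text
tcp [ 595.3 -287.7  133.1] F [-0.4  7.4 -1.2] pin S -60.5 -149.1 z 133.3 dist 299.9 swing -0.1 gap 22.8 t 43.6
```

View pics/z8.png

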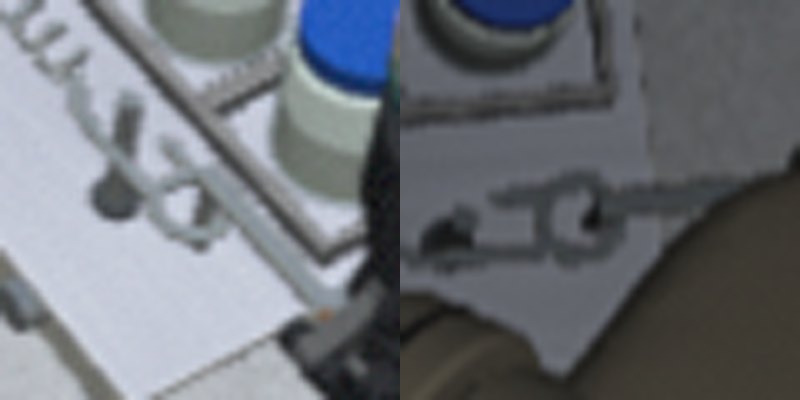

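In the top crop the post (465,212) sits between the hook's side bar (row ~250) and its lip (row ~195, end at u≈490), so the post is inside the mouth. I'll let the spring go back.

jog_arm --deltas '[{"tx": 0.004, "ty": 0, "tz": 0, "yaw": 0}, {"tx": 0.008, "ty": 0, "tz": 0, "yaw": 0}, {"tx": 0.012, "ty": 0, "tz": 0, "yaw": 0}, {"tx": 0.016, "ty": 0, "tz": 0, "yaw": 0}, {"tx": 0.02, "ty": 0, "tz": 0, "yaw": 0}, {"tx": 0.024, "ty": 0, "tz": 0, "yaw": 0}, {"tx": 0.0275, "ty": 0, "tz": 0, "yaw": 0}, {"tx": 0.0275, "ty": 0, "tz": 0, "yaw": 0}, {"tx": 0.0275, "ty": 0, "tz": 0, "yaw": 0}]'

```text
time: 44.5
tcp_pos: [592.7, -265.1, 134.4]
ee_rot: [2.094, 2.339, -0.002]
wrist_force: [0.2, -0.1, -1.5]
finger_gap: 22.7
gripper_force: 98.2
```

```bash
python3 v.py z9.png
```

```text
tcp [ 592.7 -265.1  134.4] F [ 0.2 -0.1 -1.5] pin S -60.3 -126.3 z 133.6 dist 277.1 swing -0.14 gap 22.7 t 44.5
```

View pics/z9.png

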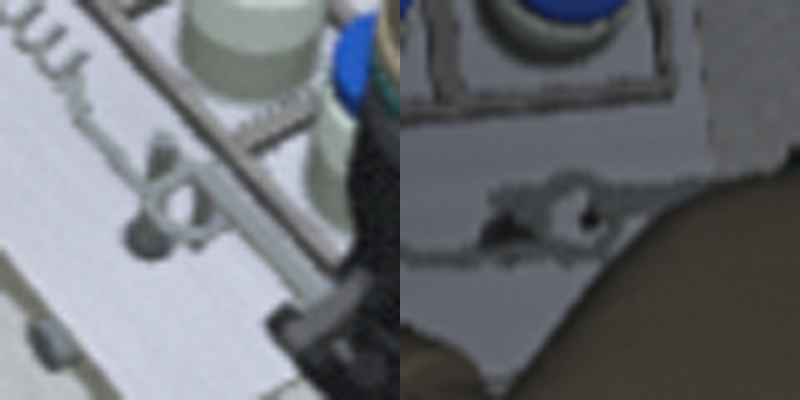

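jog_arm --deltas '[{"tx": 0.003, "ty": 0, "tz": 0, "yaw": 0}, {"tx": 0.005, "ty": 0, "tz": 0, "yaw": 0}, {"tx": 0.005, "ty": 0, "tz": 0, "yaw": 0}, {"tx": 0.005, "ty": 0, "tz": 0, "yaw": 0}]'

```text
time: 44.93
tcp_pos: [592.2, -258.4, 134.1]
ee_rot: [-2.094, -2.342, -0.0]
wrist_force: [-0.1, -0.2, -1.8]
finger_gap: 22.4
gripper_force: 98.2
```

```bash
python3 v.py
```

```text
tcp [ 592.2 -258.4  134.1] F [-0.1 -0.2 -1.8] pin S -60.1 -119.6 z 133.6 dist 270.4 swing -0.19 gap 22.4 t 44.9
```

jog_arm --deltas '[{"tx": 0, "ty": 0, "tz": -0.006, "yaw": 0}, {"tx": 0, "ty": 0, "tz": -0.014, "yaw": 0}, {"tx": 0, "ty": 0, "tz": -0.024, "yaw": 0}, {"tx": 0, "ty": 0, "tz": -0.036, "yaw": 0}, {"tx": 0, "ty": 0, "tz": -0.05, "yaw": 0}, {"tx": 0, "ty": 0, "tz": -0.064, "yaw": 0}, {"tx": 0, "ty": 0, "tz": -0.07, "yaw": 0}, {"tx": 0, "ty": 0, "tz": -0.07, "yaw": 0}]'

```text
time: 45.6
tcp_pos: [593.3, -259.4, 206.8]
ee_rot: [2.092, 2.338, 0.002]
wrist_force: [0.8, -0.2, -0.8]
finger_gap: 22.4
gripper_force: 98.3
```

jog_arm --deltas '[{"tx": 0.003, "ty": -0.01, "tz": 0, "yaw": 0.01}, {"tx": 0.009, "ty": -0.03, "tz": 0, "yaw": 0.02}, {"tx": 0.017, "ty": -0.056, "tz": 0, "yaw": 0.03}, {"tx": 0.025, "ty": -0.084, "tz": 0, "yaw": 0.04}, {"tx": 0.033, "ty": -0.112, "tz": 0, "yaw": 0.05}, {"tx": 0.041, "ty": -0.14, "tz": 0, "yaw": 0.06}, {"tx": 0.05, "ty": -0.168, "tz": 0, "yaw": 0.07}, {"tx": 0.057, "ty": -0.192, "tz": 0, "yaw": 0.082}, {"tx": 0.061, "ty": -0.206, "tz": 0, "yaw": 0.082}, {"tx": 0.062, "ty": -0.209, "tz": 0, "yaw": 0.082}]'

```text
time: 46.43
tcp_pos: [374.2, -219.1, 204.0]
ee_rot: [-2.189, -2.249, 0.0]
wrist_force: [-0.9, -0.5, -1.7]
finger_gap: 22.5
gripper_force: 98.3
```

jog_arm --deltas '[{"tx": 0, "ty": 0, "tz": 0.01, "yaw": 0}, {"tx": 0, "ty": 0, "tz": 0.03, "yaw": 0}, {"tx": 0, "ty": 0, "tz": 0.05, "yaw": 0}, {"tx": 0, "ty": 0, "tz": 0.07, "yaw": 0}, {"tx": 0, "ty": 0, "tz": 0.08, "yaw": 0}, {"tx": 0, "ty": 0, "tz": 0.08, "yaw": 0}, {"tx": 0, "ty": 0, "tz": 0.08, "yaw": 0}, {"tx": 0, "ty": 0, "tz": 0.08, "yaw": 0}]'

```text
time: 47.1
tcp_pos: [378.4, -220.6, 124.5]
ee_rot: [2.188, 2.253, 0.0]
wrist_force: [0.3, 0.4, -1.0]
finger_gap: 22.6
gripper_force: 98.3
```

```bash
python3 - <<'E'
from h import *
go(378,-219.7,61,1.6)
p,w=cloud('top'); x,y,z=w[...,0],w[...,1],w[...,2]
k=(z>63)&(z<170)&(x>500)&(x<600)&(y>-180)&(y<-60)
c=[(np.array([576,-124])-W(-61,150.8))]
cr=p[195:265,300:400]; save('z10.png',cv2.resize(cr,(800,560),interpolation=cv2.INTER_CUBIC))
E
```

```text
tcp [ 378.4 -220.6  124.5] head 1.7 F [ 0.3  0.4 -1. ] gap 22.6 t 47.1 j7 1.07
tx 0.0010 ty -0.0004 tz 0.0635 yaw 0.001
```

View pics/z10.png

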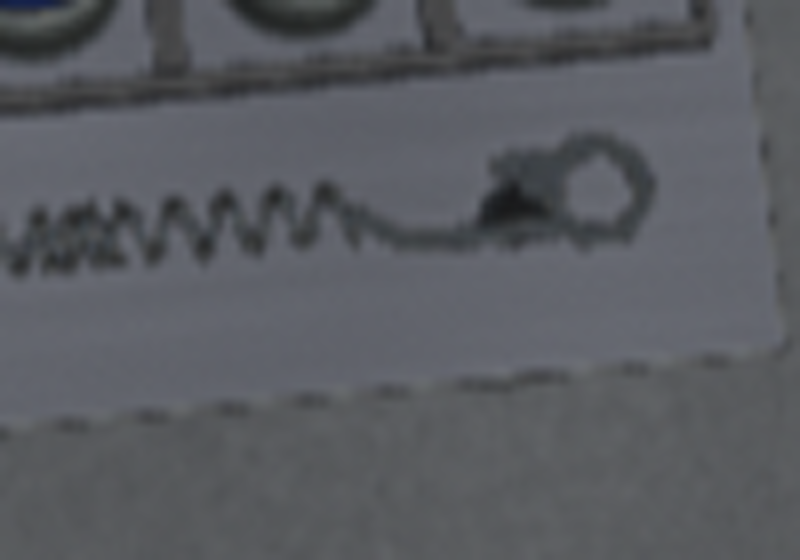

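The spring is stretched and stays hooked: the post base is at (512,200) inside the J, with the ring at (605,190) beyond it. Now I'll lay the puller back.

jog_arm --deltas '[{"tx": 0.001, "ty": 0, "tz": 0.015, "yaw": 0.001}, {"tx": 0.001, "ty": 0, "tz": 0.03, "yaw": 0.001}, {"tx": 0.001, "ty": 0, "tz": 0.042, "yaw": 0.001}, {"tx": 0.001, "ty": 0, "tz": 0.05, "yaw": 0.001}, {"tx": 0.001, "ty": 0, "tz": 0.056, "yaw": 0.001}, {"tx": 0.001, "ty": 0, "tz": 0.06, "yaw": 0.001}, {"tx": 0.001, "ty": 0, "tz": 0.063, "yaw": 0.001}, {"tx": 0.001, "ty": 0, "tz": 0.063, "yaw": 0.001}, {"tx": 0.001, "ty": 0, "tz": 0.063, "yaw": 0.001}]'

```text
time: 47.9
tcp_pos: [377.7, -219.2, 61.3]
ee_rot: [2.19, 2.252, 0.0]
wrist_force: [0.6, 0.1, -1.5]
finger_gap: 22.3
gripper_force: 98.3
```

```bash
python3 -c "
from h import *
go(378,-219.7,60.5,1.6)"
```

```text
tcp [ 377.7 -219.2   61.3] head 1.6 F [ 0.6  0.1 -1.5] gap 22.3 t 47.9 j7 1.18
tx -0.0005 ty 0.0003 tz 0.0008 yaw -0.000
```

Lower 1 mm, open, and rise straight up.

jog_arm --deltas '[{"tx": -0.0005, "ty": 0, "tz": 0.001, "yaw": 0}, {"tx": -0.0005, "ty": 0, "tz": 0.001, "yaw": 0}, {"tx": -0.0005, "ty": 0, "tz": 0.001, "yaw": 0}]' --squeeze 25

```text
time: 48.15
tcp_pos: [377.8, -219.6, 60.6]
ee_rot: [2.19, 2.252, 0.001]
wrist_force: [-0.1, 0.5, 4.1]
finger_gap: 22.5
gripper_force: 99.0
```

jog_arm --deltas '[{"tx": 0, "ty": 0, "tz": 0, "yaw": 0}, {"tx": 0, "ty": 0, "tz": 0, "yaw": 0}, {"tx": 0, "ty": 0, "tz": 0, "yaw": 0}, {"tx": 0, "ty": 0, "tz": 0, "yaw": 0}, {"tx": 0, "ty": 0, "tz": 0, "yaw": 0}, {"tx": 0, "ty": 0, "tz": 0, "yaw": 0}, {"tx": 0, "ty": 0, "tz": 0, "yaw": 0}, {"tx": 0, "ty": 0, "tz": 0, "yaw": 0}, {"tx": 0, "ty": 0, "tz": 0, "yaw": 0}]' --grip 0

```text
time: 48.9
tcp_pos: [377.6, -219.5, 60.1]
ee_rot: [-2.19, -2.252, 0.0]
wrist_force: [-0.2, 0.2, -0.3]
finger_gap: 85.5
gripper_force: 0.0
```

jog_arm --deltas '[{"tx": 0, "ty": 0, "tz": -0.02, "yaw": 0}, {"tx": 0, "ty": 0, "tz": -0.05, "yaw": 0}, {"tx": 0, "ty": 0, "tz": -0.08, "yaw": 0}, {"tx": 0, "ty": 0, "tz": -0.115, "yaw": 0}, {"tx": 0.005, "ty": 0, "tz": -0.15, "yaw": 0}, {"tx": 0.01, "ty": 0, "tz": -0.185, "yaw": 0}, {"tx": 0.02, "ty": 0, "tz": -0.22, "yaw": 0}, {"tx": 0.02, "ty": 0, "tz": -0.24, "yaw": 0}, {"tx": 0.02, "ty": 0, "tz": -0.24, "yaw": 0}, {"tx": 0.02, "ty": 0, "tz": -0.24, "yaw": 0}]'

```text
time: 49.73
tcp_pos: [377.5, -199.3, 300.8]
ee_rot: [2.188, 2.252, 0.003]
wrist_force: [0.3, -0.1, -1.4]
finger_gap: 85.1
gripper_force: 0.0
```

```bash
python3 c.py 376 -200 300 1.6; python3 - <<'E'
from h import *
p,w=cloud('wrist'); save('w11.png',p); z=w[...,2]
v,u=np.mgrid[0:480,0:640]; hsv=cv2.cvtColor(p,cv2.COLOR_RGB2HSV)
wd=(abs(u-314)<25)&(v>145)&(v<285)&(hsv[...,1]>90)&(z>66)&(z<80)
q=w[wd]; print('wood',cv2.minAreaRect(q[:,:2].astype(np.float32)),np.median(q[:,2]),wd.sum())
sh=(abs(u-314)<8)&(v>70)&(v<160)&(z>55)&(z<75); q=w[sh]; print('shank',q[:,1].max(),np.median(q[:,2]))
E
```

```text
tcp [ 377.5 -199.3  300.8] head 1.7 F [ 0.3 -0.1 -1.4] gap 85.1 t 49.7 j7 0.77
tx -0.0006 ty -0.0015 tz 0.0008 yaw 0.001
jar 668.6 -138.9 z 142.7 S [  29. -124.]
jar 658.5 -57.9 z 142.9 S [ 28. -42.]
jar 650.6 25.5 z 142.7 S [29. 41.]
jar 643.3 107.9 z 142.8 S [ 31. 124.]
jar 333.1 394.6 z 24.4 S [-246.  443.]
wood ((377.91876220703125, -229.95413208007812), (24.12346649169922, 106.53520965576172), 2.247494697570801) 72.4458338693844 2751
shank -101.35867805078145 64.77253000812232
```

View pics/w11.png

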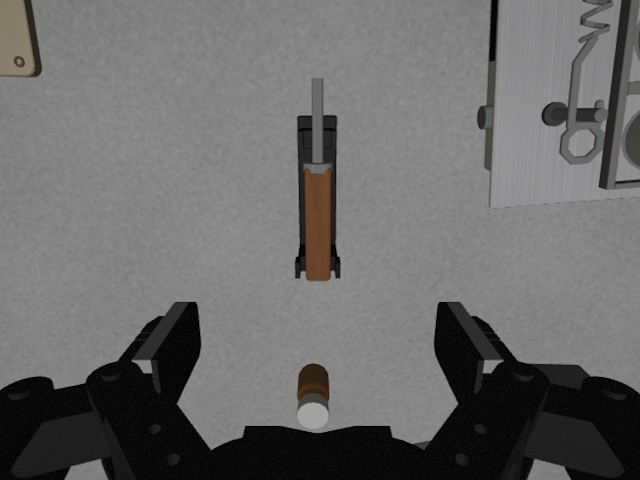

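The puller is home in its cradle, with the handle at (318,165)–(318,280). The spring is hooked around the post (600,110), all four jars are in bays with their caps home, and the vial is undisturbed. I'm handing in.

```bash
python3 -c "
from workcell import env
print(env.finish_job())"
```

```text
the job is handed in; nothing more can be done
None
```

The job is done and handed in at about 50 s of the 210 s allowed: all four jars are in their own bays with caps fully home, the spring is hooked on the anchor post, and the puller is back in its cradle. The hand-in call returned no score.

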